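# Turn the cover plate over in its jig with the cranked lifter

### The job

The valve cover plate lies in the low nest of the turnover jig with its sealing ring up. Take the cranked lifter out of its stand, slide its blade under the plate's free edge and tip the plate over the step, so that it ends lying flat on the rubber pad with the sealing ring underneath; then put the lifter back in its stand the way it was. Touch the plate with the lifter only, never with the gripper, and leave the other things on the table where they are.

Things in the scene. Friction and masses are not known exactly. Their poses are not given: they have to be found in the camera images.
- plate: Loose aluminium cover plate, 56 x 60 x 6 mm (x, y, z), about 55 g. Origin: centre of its counterbored face (four 9.5 mm counterbores, 11 mm hole), underneath at the start. z points out of the opposite sealing face, which has a black rubber ring of 31 mm diameter round a 22 mm recess. At the start z points up and x, y lie along the jig's.
- jig: Fixed turnover jig, mostly aluminium, 154 x 92 mm, 34 mm high. Origin on the table under the step's nest-side edge; x is the turning direction, from the low nest over the step to the pad; z up. Base plate 8 mm thick, x = -66 to 88 mm. Two cheeks, inner faces at y = +-32.5 mm, x = -50 to 82 mm, top at z = 34 mm, leave 2.5 mm beside the plate on each side.
- nest (a point): Centre of the plate's underside at the start: jig x = -28.5, z = 20 mm; axes as the jig's. Two steel rails (y = 22 to 32 mm on either side, x = -55 to 0, top z = 20 mm) carry the plate; between them a channel 44 mm wide, 12 mm deep (floor z = 8 mm), open towards -x, lets the blade in under the plate. The plate's free edge is at jig x = -56.5 mm.
- step (a point): Middle of the step's upper edge on the nest side: jig x = 0, z = 24 mm; axes as the jig's. The step is a steel bar across the jig, 4 mm higher than the rails; the plate's far edge lies against it (0.5 mm off) and turns on it when the free edge is raised. Lifted between its middle and its free edge the plate stays against the step; lifted beyond its middle it tends to slip over the step unturned.
- pad (a point): Point on top of the black rubber pad, near which the turned plate comes to lie with its centre: jig x = 40, z = 24 mm; axes as the jig's. The pad is level with the step's top and reaches from x = 5 to 82 mm, between the cheeks; an end stop, top z = 32 mm, bounds it at x = 82 mm.
- lifter: Loose cranked lifter, about 80 g: flat steel blade 65 mm long, 22 mm wide, 2 mm thick, bent at its heel to a black plastic handle. Origin: underside of the blade at the heel; x along the blade to the tip, y across, z up off the blade. At rest in the stand the blade lies level, its underside at z = 5 mm, and the handle leans back 45 degrees.
- lifter_tip (a point): Middle of the blade's tip, on its upper side: (65, 0, 2) mm in the lifter's frame.
- lifter_grip (a point): Point on the handle's centre line, where to grip it across y: (-49.5, 0, 52.5) mm in the lifter's frame. The handle, 16 mm wide across y and 20 mm deep, runs back and up in direction (-0.707, 0, 0.707) of the lifter's frame; this point is 70 mm up from the heel, the handle's end 106 mm.
- stand: Fixed dark steel stand of the lifter. Origin on the table under the lifter's heel; axes as the resting lifter's. Base 125 x 48 x 5 mm, x = -50 to 75 mm; the blade lies on it. A sloping fork (20 mm inside, cheeks 4 mm thick) holds the handle from below and the sides between 24 and 40 mm up from the heel; it is open above: lift the lifter straight up out, lower it straight down in.
- rest (a point): Where the lifter's grip point is while it rests in the stand: (-49.5, 0, 57.5) mm in the stand's frame; axes as the stand's. Obstacle to the right of it: the lift table's push handle, an upright hoop of 24 mm grey tube along the table's right side, y = -0.355 m, x = 0.43 to 0.85 m, up to z = 0.377 m; an arm coming from the right passes in front of it or over it.
- parts_case: Bystander: grey assortment case with clear lid, 126 x 99 x 34 mm, near the left front; origin centre of its underside.
- thread_tape: Bystander: white roll of thread tape lying flat, 54 mm across, 15 mm high, near the front edge; origin centre of its underside.
- brass_tee: Bystander: brass tee piece, 28 x 50 x 14 mm, behind the jig and stand; origin centre of its underside.
There are look-alikes about, which are no part of the job. There is more than one size of the plate; the one meant has the size given above.

How it is judged:
By the outcome, as a careful person would: the job done as asked, in the order asked, and still so for the second after the job is handed in, with the robot touching nothing.
It also fails if it takes over 59 s, if anything falls off the work surface, if the arm or the gripper's body presses on something with over 40 N, if the wrist force passes 120 N, or if a joint passes its speed limit or range.

### The arm

A 6-joint arm with a two-finger parallel gripper is mounted at the origin on a cart in front of the work surface, level with it; the furniture and walls round the work are solid. World frame = base frame: x ahead of the robot, y to its left, z up, the work surface at z = 0. Lengths are in mm, angles in rad, forces in N, time in s.
With the tool pointing down it reaches from about 425 to 1125 mm from the base axis. Payload 14.9 kg.
Tool frame: the origin (TCP) lies on the centre line of the jaws, within the pads' length; the fingertips stand 8 mm ahead of it and the grasp point (between the pads) lies 11 mm behind it; y points along the fingers, z is the direction in which the jaws open and shut, and the axes are right-handed (so a half turn about y gives the same grasp; the last joint's range is limited). The gripper opens to 91 mm and grips with 3 to 60 N. Pads are 32 mm wide; open, the fingers measure 118 mm over their backs; the gripper's body (76 mm by 178 mm) begins 60 mm behind the grasp point.
Start: joints at [1.166, 0.379, 1.734, -0, 1.028, -0.033], TCP at [254.313, 652.183, 193.632] pointing down, gripper open.
Joint ranges: [-2.77, 2.77], [-0.74, 2.19], [0, 2.66], [-1.06, 4.2], [0.31, 2.87], [-3.08, 3.08]. Speed limits (rad/s): [1.89, 1.89, 2.39, 3.14, 3.14, 3.14].

### API

Orientations are given as a unit quaternion [w, x, y, z].
In Python, from bench import robot gives the robot as it stands. The module is installed in compiled form; this text tells all that it offers.
- The arm moves only by the tool jog_arm, never from a script. Its argument "deltas" is one flat list of numbers, 7 for each row, row after row: the turn, a rotation vector about the tool's x, y, z in rad, then the shift along the tool's x, y, z in mm, then the opening, from 0 (shut) to 1 (fully open). A call has 1 to 5 rows; each row shifts and turns the pose as measured when the row begins, along the tool's axes as they then stand; what a row does not reach is not made up. A row lasts 1/12 s, in which the tool goes at most 41.7 mm and 7.16 degrees, less where a joint would pass 70% of its speed; a pose out of reach is approached as far as the arm can. A call with a gripper value outside its range is refused whole. The fingers move at their own pace and stop on an object; "newtons" is the grip in N (left out, the last holds). Time passes only in rows, so rows that do not move let the fingers close. It gives the time, the measured TCP pose, the force and the opening at its end, in the units of the state.
- robot.read_state(): the state, without advancing time (a new reading comes with each control period).
- robot.get_image(name): name is "scene" or "top" or "wrist"; returns a dict with "pixels" (480x640x3 uint8, red, green, blue), "range_z" (480x640 float32, mm along the optical axis (not along the pixel's ray), 0 where there is no reading), "fovy" (degrees; the focal length in pixels is half the picture's height over the tangent of half this angle, whatever the lens; pixels are square), "cx", "cy" (the principal point, pixels), "cam_to_world" (4x4, takes a point from camera to world coordinates); the wrist camera has in their place "T_tool_cam" (4x4, takes a point from camera to tool coordinates, whose origin is the TCP and whose axes are the tool frame's). Camera axes: x right, y up, looking along -z (the intrinsics and any distortion apply to the point x, -y, -z); pixel columns grow to the right and rows downward; lengths in mm; the calibration is good to about 2 mm. The wrist camera is an equidistant fisheye: a pixel r from the principal point sees the ray r / f radians off the axis. A picture is of the moment at which its call begins: read the wrist's pose just before it.
- robot.hand_in(): hands the job in, once; it reports no verdict.
The state is a dict: "time_s": time; "q": joint angles; "qvel": joint speeds; "joint_efforts": joint torques, N m; "tcp_pos": TCP position; "ee_rot": TCP orientation; "ft_force": force on the tool from outside, world axes, zero at the start; "moment": the same for the moment, N m; "width": finger opening in mm.
Only numpy, scipy, OpenCV 4.12 (cv2) and the standard library are available. Lean on these libraries where they do the work, as an engineer would, in place of code of your own. Each camera call takes 0.05 s, during which the arm holds its last target.

## Working session

There is one attempt and no reset: what is moved stays moved. The work goes in short steps, Python scripts to look and compute and a tool call to move; the robot and the scene stay as the last step left them, time stands still between calls to the robot, and variables do not carry over. Pictures are saved under pics/ and viewed, and the job is handed in when it is done.

Besides the shell and the picture viewer there is one more tool, called after ">>>" as name(argument=value, ...) on one line, values as JSON. jog_arm: Moves the arm, as the interface text tells. Its arguments: {"type":"object","properties":{"deltas":{"type":"array","items":{"type":"number"}},"newtons":{"type":"number"}},"required":["deltas"]}

```bash
mkdir -p pics; ls; python3 - <<'E'
from bench import robot
import cv2,numpy as np
s=robot.read_state();print(s)
for n in ("scene","top"):
    im=robot.get_image(n)
    cv2.imwrite(f"pics/{n}0.png",im["pixels"][:,:,::-1])
    np.savez(f"{n}0.npz",**{k:v for k,v in im.items()})
    print(n,im["fovy"],im["cx"],im["cy"],im["cam_to_world"])
E
```

```text
pics
{'time_s': 0.0, 'q': array([ 1.16567196e+00,  3.79419325e-01,  1.73479808e+00, -2.85557353e-05,
        1.02853546e+00, -3.32754414e-02]), 'qvel': array([ 0.00013911, -0.00092139,  0.0012099 ,  0.00097188, -0.00067185,
       -0.00089221]), 'joint_efforts': array([-4.42900200e-03, -7.63693857e+01, -4.34373772e+01,  6.48626382e-02,
        4.22317407e-02, -1.31415704e-04]), 'tcp_pos': array([254.15818434, 651.75417637, 192.97218994]), 'ee_rot': array([-0.69451893,  0.69532346, -0.13078794,  0.13062642]), 'ft_force': array([-0.21860758,  0.75747637,  0.26459339]), 'moment': array([-0.03253101, -0.03144349, -0.01243519]), 'width': 91.33788641568304}
scene 42.06239651439851 329.67172604881256 236.53276839855246 [[ 8.55445400e-01  2.43053573e-01 -4.57316223e-01 -8.43076266e+01]
 [-5.17750008e-01  4.22109784e-01 -7.44149353e-01 -9.01351199e+02]
 [ 1.21694928e-02  8.73354619e-01  4.86932863e-01  7.72766696e+02]
 [ 0.00000000e+00  0.00000000e+00  0.00000000e+00  1.00000000e+00]]
top 52.37181830518671 316.28865215811976 238.09474542395105 [[-9.60295316e-03  9.95559843e-01 -9.36396358e-02  4.64757183e+02]
 [-9.99891530e-01 -8.51435209e-03  1.20180359e-02  1.38175524e+02]
 [ 1.11673931e-02  9.37448874e-02  9.95533618e-01  1.28250019e+03]
 [ 0.00000000e+00  0.00000000e+00  0.00000000e+00  1.00000000e+00]]
```

View pics/scene0.png

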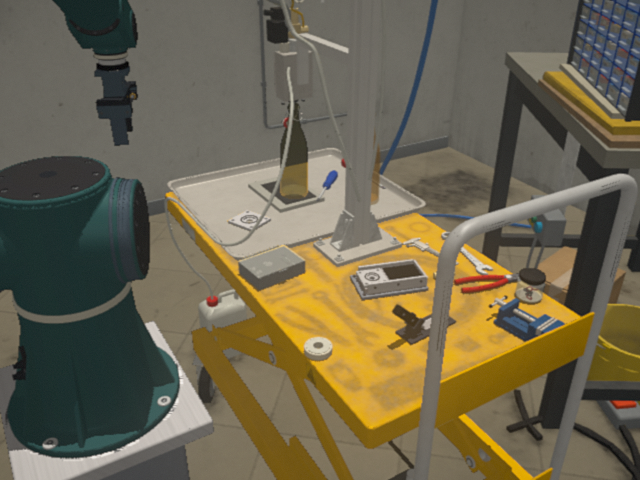

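View pics/top0.png

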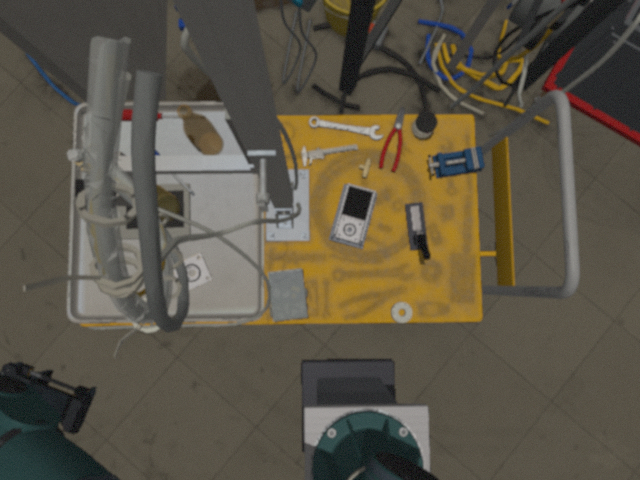

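The top view shows the jig at about (353,215) and the stand with lifter at (418,230). A look-alike plate lies in the tray at (192,270) and the column foot at (287,215). I'll crop closer.

```bash
cat > h.py <<'E'
import numpy as np,cv2
def load(n):
    return dict(np.load(n+'.npz'))
def f(im): return 240/np.tan(np.radians(float(im["fovy"]))/2)
def ray(im,u,v):
    T=im["cam_to_world"];d=T[:3,:3]@np.array([(u-im["cx"])/f(im),-(v-im["cy"])/f(im),-1.])
    return T[:3,3],d
def onz(im,u,v,z):
    o,d=ray(im,u,v);return o+d*(z-o[2])/d[2]
def dep(im,u,v):
    o,d=ray(im,u,v);return o+d*im["range_z"][int(v),int(u)]
def proj(im,p):
    T=im["cam_to_world"];c=T[:3,:3].T@(np.array(p)-T[:3,3]);return im["cx"]+f(im)*c[0]/-c[2],im["cy"]+f(im)*c[1]/c[2]
E
python3 - <<'E'
from h import *
t=load('top0');s=load('scene0')
a=cv2.resize(t["pixels"][170:275,320:450,::-1],None,fx=6,fy=5.7,interpolation=cv2.INTER_CUBIC)
cv2.imwrite('pics/ct.png',cv2.resize(t["pixels"][175:270,325:445,::-1],None,fx=6,fy=6,interpolation=cv2.INTER_CUBIC))
cv2.imwrite('pics/cs.png',cv2.resize(s["pixels"][250:350,340:470,::-1],None,fx=6,fy=6,interpolation=cv2.INTER_CUBIC))
cv2.imwrite('pics/ctr.png',cv2.resize(t["pixels"][240:300,160:260,::-1],None,fx=6,fy=6,interpolation=cv2.INTER_CUBIC))
for u,v in [(350,230),(192,270),(355,203),(418,220),(424,250),(380,300),(401,312)]: print(u,v,dep(t,u,v))
E
```

```text
350 230 [605.22267547  33.9692396    8.29184882]
192 270 [5.04325996e+02 4.48547072e+02 4.24883115e-01]
355 203 [673.97540651  21.21822403  25.78652697]
418 220 [ 630.32562773 -146.10068517    7.75276761]
424 250 [ 545.93894481 -142.53474053   80.67370549]
380 300 [421.34464158 -43.02311316  -5.99425493]
401 312 [389.79554426 -96.81642188  -2.61160984]
```

View pics/ct.png

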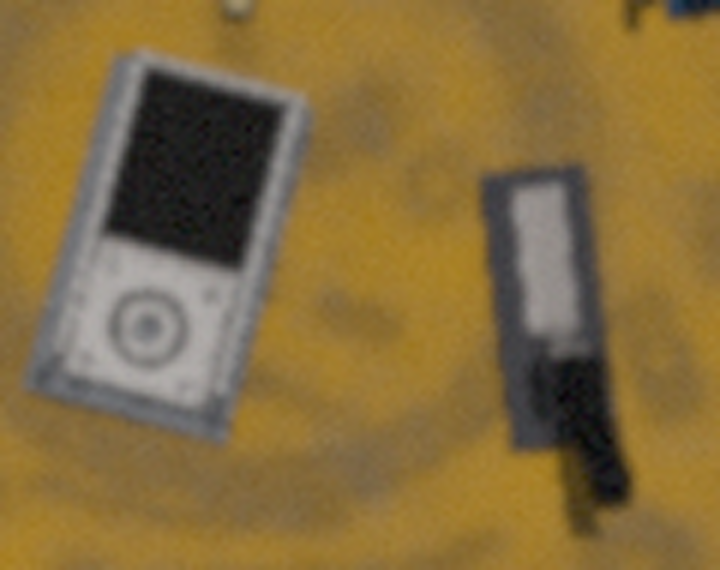

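View pics/cs.png

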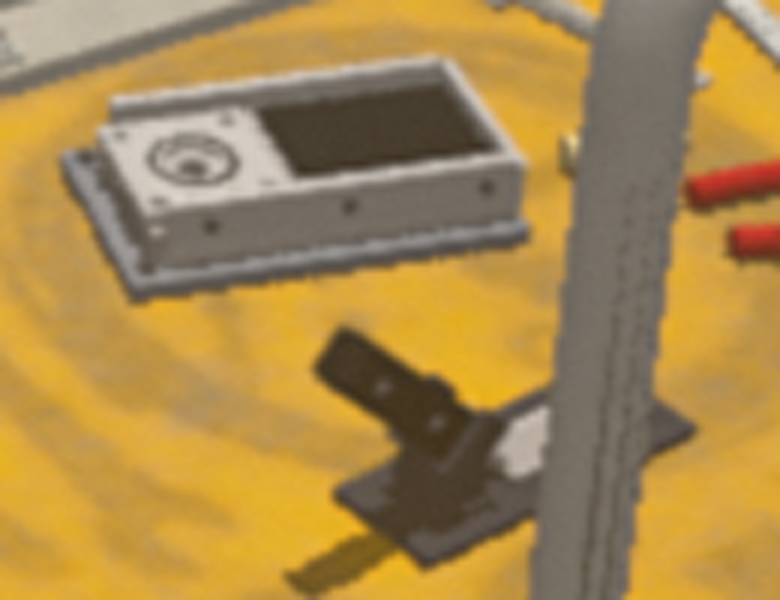

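Candidates for the plate: (350,230), in the jig with ring up and dark pad beyond, and (192,270), in the tray. The jig one fits the description. Lifter: only (420,235). Measuring poses now.

```bash
python3 - <<'E'
from h import *
t=load('top0');s=load('scene0')
px=t["pixels"].astype(int)
def quad(mask,roi,name):
    m=np.zeros(mask.shape,np.uint8);x0,y0,x1,y1=roi;m[y0:y1,x0:x1]=mask[y0:y1,x0:x1]*255
    m=cv2.resize(m,None,fx=1,fy=1)
    cs,_=cv2.findContours(m,cv2.RETR_EXTERNAL,cv2.CHAIN_APPROX_NONE)
    c=max(cs,key=cv2.contourArea);r=cv2.minAreaRect(c);print(name,cv2.contourArea(c),r);return cv2.boxPoints(r),r
g=px.mean(2); 
hsv=cv2.cvtColor(t["pixels"],cv2.COLOR_RGB2HSV)
yellow=(hsv[...,0]>10)&(hsv[...,0]<35)&(hsv[...,1]>90)
def show(b,z):
    P=[onz(t,*p,z)[:2] for p in b];P=np.array(P);print(P.round(1),'c',P.mean(0).round(1))
    for i in range(4):
        d=P[(i+1)%4]-P[i];print('  len',np.hypot(*d).round(1),'ang',np.degrees(np.arctan2(d[1],d[0])).round(1))
b,r=quad(g<70,(330,180,380,225),'pad');show(b,24)
b,r=quad(~yellow,(325,178,383,255),'jig');show(b,12)
b,r=quad(~yellow&(hsv[...,1]<90),(400,198,436,252),'stand');show(b,5)
b,r=quad(g>120,(404,198,425,235),'x');
m=(g>120)&~yellow
b,r=quad(m,(405,200,425,235),'blade');show(b,7)
print('ring',onz(t,325+148/6,175+326/6,26))
print('handle end',onz(t,325+610/6,175+490/6,80))
# scene triang
for n,(u,v),z in [('ringS',(340+193/6,250+162/6),26),('baseFL',(340+63/6,250+155/6),8),('baseFR',(340+137/6,250+300/6),0),('baseBR',(340+528/6,250+235/6),4)]: print(n,onz(s,u,v,z))
E
```

```text
pad 601.0 ((356.9056701660156, 202.83016967773438), (23.351295471191406, 27.746829986572266), 15.945395469665527)
[[648.3  55.7]
 [718.6  34.7]
 [701.2 -23.8]
 [631.   -2.5]] c [674.8  16. ]
  len 73.4 ang -16.6
  len 61.1 ang -106.6
  len 73.4 ang 163.1
  len 60.7 ang 73.4
jig 2018.5 ((352.96337890625, 215.31491088867188), (35.77202224731445, 60.4556770324707), 15.376252174377441)
[[579.7  93. ]
 [734.2  48.8]
 [708.1 -42. ]
 [554.1   3.2]] c [644.   25.7]
  len 160.7 ang -16.0
  len 94.5 ang -106.0
  len 160.5 ang 163.6
  len 93.4 ang 74.1
stand 737.0 ((416.13873291015625, 227.12799072265625), (49.57341766357422, 17.648988723754883), 83.8844985961914)
[[ 675.3 -112.7]
 [ 680.  -159.5]
 [ 548.8 -169.5]
 [ 544.2 -123.1]] c [ 612.1 -141.2]
  len 47.0 ang -84.3
  len 131.6 ang -175.6
  len 46.6 ang 95.6
  len 131.5 ang 4.5
x 151.0 ((415.518310546875, 217.66464233398438), (23.301055908203125, 7.730207443237305), 83.6598129272461)
blade 151.0 ((415.518310546875, 217.66464233398438), (23.301055908203125, 7.730207443237305), 83.6598129272461)
[[ 666.6 -127.1]
 [ 668.7 -147.6]
 [ 606.9 -152.6]
 [ 604.8 -132.2]] c [ 636.8 -139.9]
  len 20.6 ang -84.1
  len 62.0 ang -175.4
  len 20.5 ang 95.9
  len 61.9 ang 4.7
ring [605.01630684  36.25431906  26.        ]
handle end [ 529.41247434 -148.80032361   80.        ]
ringS [603.39253597  36.41582719  26.        ]
baseFL [580.24899834  87.6604027    8.        ]
baseFR [558.06719993   3.95963161   0.        ]
baseBR [702.23504672 -38.54332001   4.        ]
```

View pics/ctr.png

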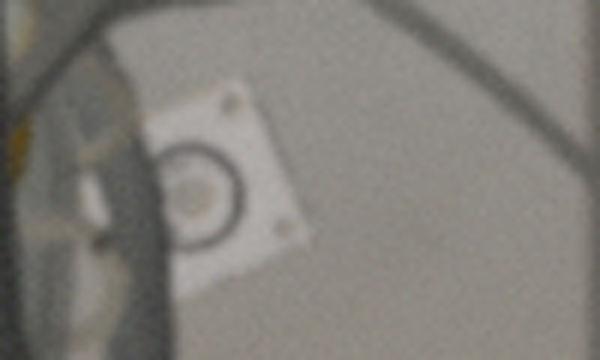

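```bash
cat >> h.py <<'E'
from scipy.spatial.transform import Rotation as R
def q2R(q): return R.from_quat([q[1],q[2],q[3],q[0]])
JO=np.array([632.3,28.2,0]);JY=np.radians(-16.2)
SO=np.array([602.8,-142.3,0]);SY=np.radians(4.6)
def jig2w(p): return JO+R.from_euler('z',JY).apply(p)
def st2w(p): return SO+R.from_euler('z',SY).apply(p)
def w2jig(p): return R.from_euler('z',-JY).apply(np.array(p)-JO)
def w2st(p): return R.from_euler('z',-SY).apply(np.array(p)-SO)
E
python3 - <<'E'
from h import *
for n in ('top0','scene0'):
    im=load(n);v,u=np.mgrid[0:480:2,0:640:2];Z=im["range_z"][v,u]
    T=im["cam_to_world"];d=np.stack([(u-im["cx"])/f(im),-(v-im["cy"])/f(im),-np.ones(u.shape)],-1)@T[:3,:3].T
    P=T[:3,3]+d*Z[...,None];P=P[Z>0]
    # height map cells 50mm
    print(n)
    for x in range(150,900,50):
        row=[]
        for y in range(-400,750,50):
            k=(P[:,0]>=x)&(P[:,0]<x+50)&(P[:,1]>=y)&(P[:,1]<y+50)
            row.append(f"{int(P[k,2].max()):5d}" if k.sum()>0 else "    .")
        print(x,''.join(row))
from bench import robot
s=robot.read_state();print(q2R(s["ee_rot"]).as_matrix().round(3))
print(s["tcp_pos"], st2w([-49.5,0,57.5]))
E
```

```text
top0
150  -710 -708 -707 -704    0    3    0   -2   -6   -3   -9    1 -710 -707 -710 -706 -711 -705 -709  338  335 -711 -704
200  -711 -705 -710 -708 -706 -711 -713 -713 -711 -706 -709 -708 -704 -710 -710  637  659  656  640  608  376 -708 -712
250  -704 -705 -706 -709 -709 -710 -709 -707 -705 -708 -707 -706 -706 -708 -707 -711 -708  610  611  589  532  345  336
300     .    .    . -718 -712 -713 -706 -718 -714 -713 -713 -716    .    .    .    .    .    .    .  507  521  337  339
350     .    1    6    5    5   17   20    5    5    5    6   39   39   74  817   36   33   32   34   31   30   28   27
400   364  359    5    7    6   18   17    5    6    6    7   40  156  888  868    7    7    5    7    3    5    8   26
450   379  377    8    5    5    6    8   10    7    5    6   38  957  956  988   11   17   16    .    5    7    7   23
500   380  377    4    4   86   90    5    4    5    5    9   37 1011 1017  690  566   18   16    3    6    7    .   23
550   380  379    6    7   72   76    7   31   36   32   20  635 1079 1080  604  597  551  517   14   19   20    .   21
600   380  379 
[... 1969 characters left out ...]
18  580  577  465  466  466  465  542  538 -711   20    8   30
700   379  377   14   41   36    4    2   33   36   32   19  576 -711 -707    5    8   23  416  463    4    .    4   23
750   379  377   46   44   41   10   15   14    4    5   15   21   17   26    .    3    7   27   35    6    7    3    .
800   377  326   44   26   60   14   15    9    3    7   10    6    5   26    8  223    .    6   32   36    8    7   23
850     .    .    5    3   59   60   14    9    9    7   12    4    4   25    6  171    6    .    1    6   32    8   28
[[ 0.932 -0.     0.363]
 [-0.363 -0.001  0.932]
 [-0.    -1.    -0.001]]
[254.1639342  651.83873869 193.07583304] [ 553.45944552 -146.26984675   57.5       ]
```

```bash
python3 - <<'E'
from h import *
for n in ('top0','scene0'):
    im=load(n);v,u=np.mgrid[0:480,0:640];Z=im["range_z"]
    T=im["cam_to_world"];d=np.stack([(u-im["cx"])/f(im),-(v-im["cy"])/f(im),-np.ones(u.shape)],-1)@T[:3,:3].T
    P=T[:3,3]+d*Z[...,None]
    k=(Z>0)&(P[...,2]>45)&(P[...,0]<580)&(P[...,0]>280)&(P[...,1]>50)&(P[...,1]<450)
    print(n,k.sum())
    idx=np.argwhere(k)
    for i in idx[::max(1,len(idx)//60)]: print(i[::-1],P[i[0],i[1]].round(0))
E
python3 - <<'E'
import cv2
a=cv2.imread('pics/scene0.png');cv2.imwrite('pics/hose.png',cv2.resize(a[0:300,160:440],None,fx=2,fy=2))
a=cv2.imread('pics/top0.png');cv2.imwrite('pics/hoset.png',cv2.resize(a[30:340,60:330],None,fx=1.9,fy=1.9))
E
```

```text
top0 19430
[103  58] [ 580.  243. 1043.]
[89 71] [ 579.  255. 1031.]
[96 79] [ 572.  249. 1035.]
[89 85] [ 572.  256. 1028.]
[150  89] [ 576.  229. 1013.]
[144  94] [ 573.  232. 1013.]
[143  99] [ 571.  233. 1010.]
[148 104] [ 569.  231. 1010.]
[154 109] [ 567.  229. 1006.]
[155 114] [ 564.  228. 1005.]
[ 94 120] [ 555.  256. 1022.]
[113 125] [ 554.  248. 1016.]
[133 130] [ 556.  242. 1002.]
[151 135] [ 554.  232. 1000.]
[ 87 141] [ 547.  265. 1009.]
[105 146] [ 544.  255. 1009.]
[143 151] [545. 238. 996.]
[ 84 157] [540. 271. 999.]
[108 162] [538. 257. 999.]
[152 167] [537. 235. 987.]
[112 173] [533. 258. 991.]
[ 95 179] [529. 267. 993.]
[149 184] [528. 239. 982.]
[127 189] [530. 263. 953.]
[ 89 194] [522. 275. 983.]
[157 198] [521. 238. 968.]
[134 203] [520. 257. 956.]
[148 207] [515. 243. 969.]
[ 86 212] [512. 282. 970.]
[ 97 216] [509. 274. 972.]
[269 219] [578. 210. 438.]
[ 94 223] [505. 276. 973.]
[147 226] [504. 246. 962.]
[115 230] [503. 271. 950.]
[ 88 234] [502. 297. 933.]
[104 237] [498. 278. 951.]
[102 240] [496. 280. 951.]
[167 243] [522. 334. 616.]
[132 247] [495. 279. 
[... 1585 characters left out ...]
288 127] [536. 293. 304.]
[287 133] [531. 288. 293.]
[289 138] [529. 276. 285.]
[286 144] [520. 273. 273.]
[287 149] [518. 266. 265.]
[283 155] [505. 260. 255.]
[284 160] [505. 255. 245.]
[282 166] [496. 248. 235.]
[279 172] [487. 247. 222.]
[279 177] [484. 241. 213.]
[277 182] [476. 236. 205.]
[275 187] [471. 236. 194.]
[273 192] [465. 235. 183.]
[271 197] [459. 233. 174.]
[270 202] [457. 235. 161.]
[267 207] [446. 229. 154.]
[263 212] [440. 238. 139.]
[260 217] [431. 236. 130.]
[260 221] [429. 233. 121.]
[256 226] [420. 235. 110.]
[251 231] [412. 246.  94.]
[249 235] [405. 243.  88.]
[244 239] [394. 248.  78.]
[237 242] [383. 262.  66.]
[238 243] [386. 265.  61.]
[228 245] [371. 290.  48.]
```

View pics/hose.png

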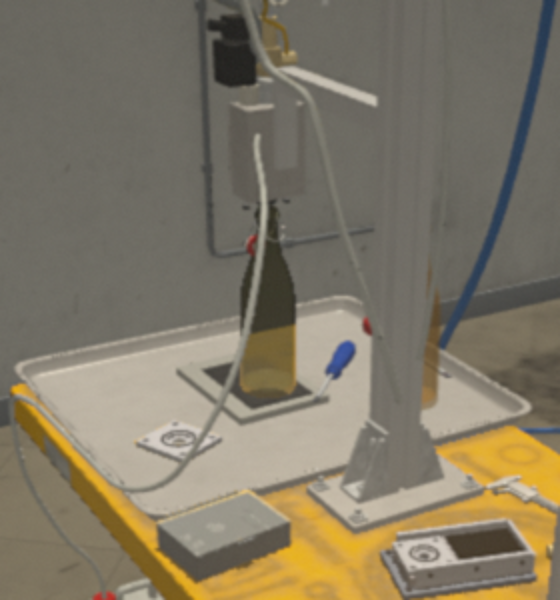

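View pics/hoset.png

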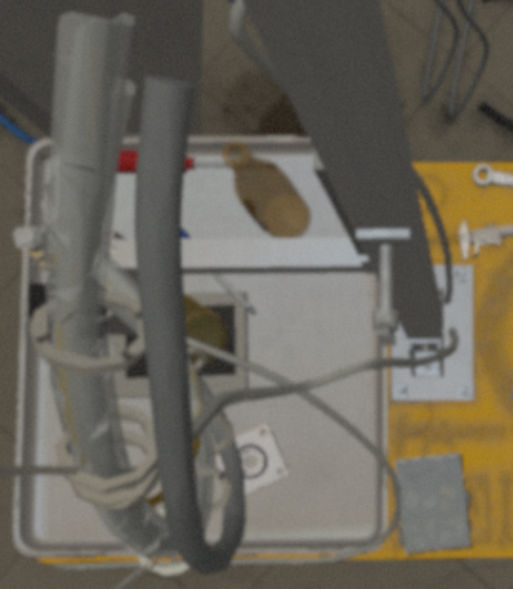

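```bash
cat >> h.py <<'E'
def downR(ang,tilt=0.):
    # tool z along horizontal dir at world angle ang, tool y down
    z=np.array([np.cos(ang),np.sin(ang),0]);y=np.array([0,0,-1.]);x=np.cross(y,z)
    return R.from_matrix(np.stack([x,y,z],1))
def plan(p,Rt,targets,n,s=None,grip=1.0):
    """rows to go from (p,Rt) to each target (pos,R) in n[i] rows"""
    out=[]
    for (tp,tR),k in zip(targets,n):
        p0,R0=p,Rt;dr=(R0.inv()*tR).as_rotvec()
        for i in range(1,k+1):
            pn=p0+(tp-p0)*i/k;Rn=R0*R.from_rotvec(dr*i/k)
            w=(Rt.inv()*Rn).as_rotvec().round(3);d=Rt.inv().apply(pn-p).round(1)
            if np.linalg.norm(d)>41.7 or np.degrees(np.linalg.norm(w))>7.16: print('LIMIT',np.linalg.norm(d),np.degrees(np.linalg.norm(w)))
            out.append([*w,*d,grip])
            p=p+Rt.apply(d);Rt=Rt*R.from_rotvec(w)
    for j in range(0,len(out),5):
        print([float(x)+0. for r in out[j:j+5] for x in r])
    return p,Rt
def cur():
    from bench import robot
    s=robot.read_state();print('t',round(s['time_s'],2),'tcp',s['tcp_pos'].round(1),'w',round(s['width'],1),'F',s['ft_force'].round(1))
    return s['tcp_pos'],q2R(s['ee_rot'])
E
python3 - <<'E'
from h import *
im=load('top0');v,u=np.mgrid[0:480,0:640];Z=im["range_z"]
T=im["cam_to_world"];d=np.stack([(u-im["cx"])/f(im),-(v-im["cy"])/f(im),-np.ones(u.shape)],-1)@T[:3,:3].T
P=T[:3,3]+d*Z[...,None];P=P[(Z>0)&(P[...,2]>60)]
r=np.hypot(P[:,0],P[:,1]);az=np.degrees(np.arctan2(P[:,1],P[:,0]))
for a in range(-30,72,6):
    k=(az>=a)&(az<a+6)&(r>250)&(r<650)
    if k.sum(): 
        o=np.argsort(r[k])[[0,k.sum()//20,k.sum()//4]]
        print(a,[(int(r[k][i]),int(P[k][i,2])) for i in o])
p,Rt=cur()
A=np.radians(68.7)
# radial in with rotation to tangential
plan(p,Rt,[(np.array([158,405,130.]),downR(np.radians(68.7-90)))],[13])
E
```

```text
-18 [(542, 76), (545, 76), (552, 83)]
12 [(614, 359), (616, 355), (621, 345)]
18 [(580, 976), (597, 998), (617, 1010)]
24 [(481, 105), (536, 913), (568, 947)]
30 [(469, 65), (510, 753), (533, 851)]
36 [(511, 816), (513, 819), (519, 785)]
60 [(443, 626), (477, 635), (525, 618)]
66 [(552, 638), (570, 628), (600, 599)]
t 0.1 tcp [254.2 651.8 193.1] w 90.7 F [-0.3  0.1 -0.7]
[0.0, 0.121, 0.0, 0.0, 4.9, -20.4, 1.0, 0.0, 0.121, 0.0, 2.5, 4.8, -20.2, 1.0, 0.0, 0.12, 0.0, 4.9, 4.9, -19.8, 1.0, 0.0, 0.121, 0.0, 7.2, 4.9, -19.0, 1.0, 0.0, 0.121, 0.0, 9.4, 4.9, -18.1, 1.0]
[0.0, 0.121, 0.0, 11.6, 4.8, -16.7, 1.0, 0.0, 0.121, 0.0, 13.5, 4.9, -15.3, 1.0, 0.0, 0.121, 0.001, 15.3, 4.9, -13.5, 1.0, 0.0, 0.12, 0.0, 16.8, 4.8, -11.5, 1.0, 0.0, 0.121, 0.0, 18.0, 4.9, -9.5, 1.0]
[0.001, 0.121, 0.0, 19.1, 4.8, -7.2, 1.0, 0.0, 0.121, 0.0, 19.8, 4.9, -4.9, 1.0, 0.0, 0.121, 0.0, 20.2, 4.8, -2.5, 1.0]
```

>>> jog_arm(deltas=[0, 0.12, 0, 0, 5, -20, 1, 0, 0.12, 0, 2.5, 5, -20, 1, 0, 0.12, 0, 5, 5, -20, 1, 0, 0.12, 0, 7, 5, -19, 1, 0, 0.12, 0, 9.5, 5, -18, 1])

```text
time_s: 0.52
tcp_pos: [216.7, 556.4, 166.4]
ee_rot: [-0.622, 0.622, -0.336, 0.336]
ft_force: [0.6, 0.4, 0.1]
width: 91.2
```

>>> jog_arm(deltas=[0, 0.12, 0, 11.5, 5, -17, 1, 0, 0.12, 0, 13.5, 5, -15, 1, 0, 0.12, 0, 15, 5, -13.5, 1, 0, 0.12, 0, 17, 5, -11.5, 1, 0, 0.12, 0, 18, 5, -9.5, 1])

```text
time_s: 0.93
tcp_pos: [175.0, 456.4, 138.9]
ee_rot: [-0.488, 0.489, -0.511, 0.511]
ft_force: [-0.4, 0.5, 0.2]
width: 91.0
```

>>> jog_arm(deltas=[0, 0.12, 0, 18, 5, -8, 1, 0, 0.12, 0, 19, 4, -5, 1, 0, 0.12, 0, 19, 3, -3, 1])

```text
time_s: 1.18
tcp_pos: [148.0, 399.6, 125.5]
ee_rot: [-0.384, 0.386, -0.592, 0.594]
ft_force: [-0.9, -0.2, 0.7]
width: 91.1
```

```bash
python3 - <<'E'
from h import *
p,Rt=cur()
T=[]
for a in range(60,-14,-6):
    r=435 if a>0 else 435+(-a)*5
    T.append((np.array([r*np.cos(np.radians(a)),r*np.sin(np.radians(a)),130.]),downR(np.radians(a-90) if a>4.6 else np.radians(-85.4))))
plan(p,Rt,T,[2]+[1]*(len(T)-1))
E
```

```text
t 1.18 tcp [148.  399.6 125.5] w 91.1 F [-0.9 -0.2  0.7]
LIMIT 45.46339186642369 5.958761069360562
LIMIT 45.5582045300295 6.016056848873644
LIMIT 45.56325273726625 6.016056848873644
LIMIT 45.56325273726625 6.016056848873644
LIMIT 45.46339186642369 5.958761069360562
LIMIT 45.56325273726625 6.016056848873644
LIMIT 45.55809478018149 6.016056848873644
LIMIT 45.463501844886515 5.958761069360562
LIMIT 45.56325273726625 6.016056848873644
LIMIT 45.56325273726625 1.4323944878270582
LIMIT 55.79076984591627 0.0
LIMIT 58.51580982948113 0.0
[0.0, 0.052, 0.002, -3.7, -2.2, 36.4, 1.0, 0.0, 0.052, 0.002, -5.6, -2.3, 36.2, 1.0, 0.0, 0.104, 0.0, 2.4, 0.0, 45.4, 1.0, 0.0, 0.105, 0.0, 2.3, 0.1, 45.5, 1.0, 0.0, 0.105, 0.0, 2.4, 0.0, 45.5, 1.0]
[0.0, 0.105, 0.0, 2.4, 0.0, 45.5, 1.0, 0.0, 0.104, 0.0, 2.4, 0.0, 45.4, 1.0, 0.0, 0.105, 0.0, 2.4, 0.0, 45.5, 1.0, 0.0, 0.105, 0.0, 2.3, 0.0, 45.5, 1.0, 0.0, 0.104, 0.0, 2.4, 0.1, 45.4, 1.0]
[0.0, 0.105, 0.0, 2.4, 0.0, 45.5, 1.0, 0.0, 0.025, 0.0, 2.4, 0.0, 45.5, 1.0, 0.0, 0.0, 0.0, -23.5, 0.0, 50.6, 1.0, 0.0, 0.0, 0.0, -17.3, 0.0, 55.9, 1.0]
```

>>> jog_arm(deltas=[0, 0.06, 0, -4, -1, 36, 1, 0, 0.06, 0, -3, -1, 36, 1, 0, 0.087, 0, 1.7, 0, 38, 1, 0, 0.087, 0, 1.7, 0, 38, 1, 0, 0.087, 0, 1.7, 0, 38, 1])

```text
time_s: 1.6
tcp_pos: [302.6, 298.2, 126.7]
ee_rot: [-0.26, 0.263, -0.655, 0.658]
ft_force: [0.5, 0.8, -0.8]
width: 90.9
```

>>> jog_arm(deltas=[0, 0.087, 0, 1.7, 0, 38, 1, 0, 0.087, 0, 1.7, 0, 38, 1, 0, 0.087, 0, 1.7, 0, 38, 1, 0, 0.087, 0, 1.7, 0, 38, 1, 0, 0.087, 0, 1.7, 0, 38, 1])

```text
time_s: 2.02
tcp_pos: [404.1, 128.0, 128.1]
ee_rot: [-0.106, 0.107, -0.698, 0.701]
ft_force: [0.1, 0.3, 0.6]
width: 91.2
```

```bash
python3 - <<'E'
from h import *
p,Rt=cur()
print(np.degrees(np.arctan2(p[1],p[0])),np.hypot(*p[:2]),Rt.as_matrix().round(3))
E
```

```text
t 2.02 tcp [404.1 128.  128.1] w 91.2 F [0.1 0.3 0.6]
17.57698853450425 423.9043686247622 [[-0.955 -0.     0.297]
 [-0.297 -0.005 -0.955]
 [ 0.002 -1.     0.004]]
```

```bash
python3 - <<'E'
from h import *
p,Rt=cur()
plan(p,Rt,[(np.array([480,-70,220.]),downR(np.radians(-85.4)))],[6])
E
```

```text
t 2.02 tcp [404.1 128.  128.1] w 91.2 F [0.1 0.3 0.6]
[-0.001, 0.037, 0.0, -2.2, -15.2, 35.3, 1.0, 0.0, 0.037, 0.0, -3.6, -15.2, 35.2, 1.0, -0.001, 0.037, 0.001, -4.8, -15.2, 35.1, 1.0, -0.001, 0.037, 0.0, -6.2, -15.2, 34.8, 1.0, -0.001, 0.037, 0.0, -7.4, -15.3, 34.6, 1.0]
[0.0, 0.036, 0.0, -8.8, -15.3, 34.3, 1.0]
```

>>> jog_arm(deltas=[0, 0.037, 0, -2, -15, 35, 1, 0, 0.037, 0, -4, -15, 35, 1, 0, 0.037, 0, -5, -15, 35, 1, 0, 0.037, 0, -6, -15, 35, 1, 0, 0.037, 0, -7, -15, 34, 1])

```text
time_s: 2.43
tcp_pos: [464.3, -46.7, 203.7]
ee_rot: [-0.033, 0.038, -0.705, 0.708]
ft_force: [1.2, 0.9, -0.4]
width: 91.0
```

>>> jog_arm(deltas=[0, 0.037, 0, -8, -8, 20, 1, 0, 0, 0, 0, 0, 0, 1, 0, 0, 0, 0, 0, 0, 1])

```text
time_s: 2.68
tcp_pos: [477.4, -72.9, 215.4]
ee_rot: [-0.018, 0.02, -0.705, 0.709]
ft_force: [-0.5, -0.3, 0.5]
width: 91.2
```

```bash
cat >> h.py <<'E'
def wrist(name):
    from bench import robot
    s=robot.read_state();im=robot.get_image('wrist')
    T=np.eye(4);T[:3,:3]=q2R(s['ee_rot']).as_matrix();T[:3,3]=s['tcp_pos']
    im['cam_to_world']=T@im['T_tool_cam']
    np.savez(name+'.npz',**im);cv2.imwrite(f'pics/{name}.png',im['pixels'][:,:,::-1]);return im
def wray(im,u,v):
    T=im['cam_to_world'];x,y=u-im['cx'],v-im['cy'];r=np.hypot(x,y);th=r/f(im)
    d=np.array([np.sin(th)*x/r,-np.sin(th)*y/r,-np.cos(th)]);return T[:3,3],T[:3,:3]@d
def wonz(im,u,v,z):
    o,d=wray(im,u,v);return o+d*(z-o[2])/d[2]
def wproj(im,p):
    T=im['cam_to_world'];c=T[:3,:3].T@(np.array(p)-T[:3,3]);th=np.arctan2(np.hypot(c[0],c[1]),-c[2]);k=f(im)*th/np.hypot(c[0],c[1])
    return im['cx']+k*c[0],im['cy']-k*c[1]
E
python3 - <<'E'
from h import *
cur();im=wrist('w1');print(im['T_tool_cam'].round(3),im['fovy'])
a=im['pixels'][:,:,::-1].copy()
for p in [jig2w([0,0,24]),jig2w([-28.5,0,26]),st2w([65,0,7]),st2w([-49.5,0,57.5]),jig2w([-66,46,8]),jig2w([-66,-46,8]),jig2w([88,-46,8])]:
    u,v=wproj(im,p);print(u,v);cv2.circle(a,(int(u),int(v)),2,(0,0,255),1)
cv2.imwrite('pics/w1m.png',a)
E
```

```text
t 2.68 tcp [477.4 -72.9 215.4] w 91.2 F [-0.5 -0.3  0.5]
[[-0.00000e+00 -9.56000e-01 -2.93000e-01 -8.21510e+01]
 [ 0.00000e+00  2.93000e-01 -9.56000e-01 -1.91416e+02]
 [ 1.00000e+00 -0.00000e+00  0.00000e+00 -8.70000e-02]
 [ 0.00000e+00  0.00000e+00  0.00000e+00  1.00000e+00]] 65.70646984690485
222.41395006505658 55.52576917708549
213.07561051880634 80.92406778751587
382.25122859322676 34.26375463552671
394.6641172865611 139.25903232574927
169.4988058404678 104.83010005372591
246.0796234931196 127.53904556159111
293.75727730929464 -3.3825985093824613
```

View pics/w1m.png

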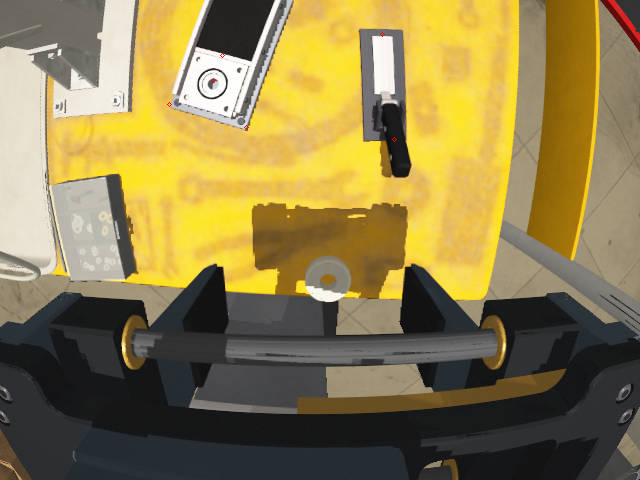

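```bash
python3 - <<'E'
from h import *
a=load('w1')['pixels'][:,:,::-1]
cv2.imwrite('pics/w1a.png',cv2.resize(a[0:140,160:300],None,fx=4.2,fy=4.2,interpolation=cv2.INTER_CUBIC))
cv2.imwrite('pics/w1b.png',cv2.resize(a[20:185,340:430],None,fx=3.6,fy=3.6,interpolation=cv2.INTER_CUBIC))
E
```

```text
(no output)
```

View pics/w1a.png

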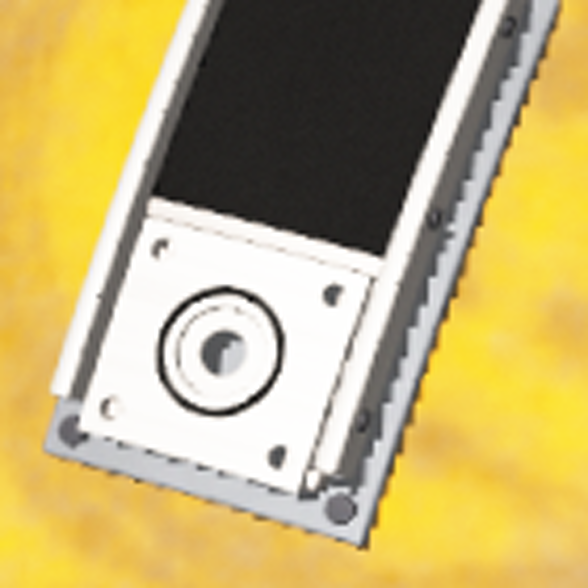

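View pics/w1b.png

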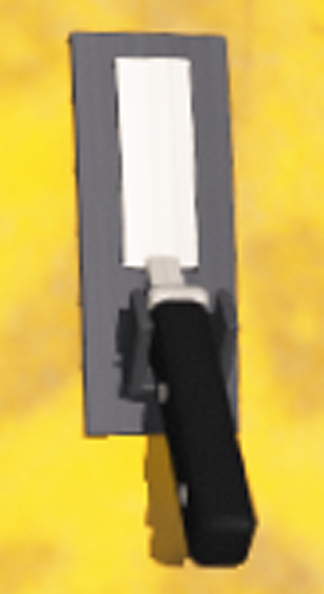

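```bash
python3 - <<'E'
from h import *
im=load('w1')
A=lambda x,y,z:wonz(im,160+x/4.2,y/4.2,z)
B=lambda x,y,z:wonz(im,340+x/3.6,20+y/3.6,z)
print('ring jig',w2jig(A(221,350,26)));print('corners',w2jig(A(45,450,8)),w2jig(A(367,547,4)))
print('plate corners', [w2jig(A(*c,26)).round(1) for c in [(148,214),(377,277),(300,497),(77,434)]])
for n,c in [('tipL',(115,58,7)),('tipR',(190,60,7)),('heelR',(197,268,7)),('heelL',(120,262,7)),('baseFL',(70,33,5)),('baseFR',(226,38,5)),('baseRL',(86,436,5))]: print(n,w2st(B(*c)).round(1))
E
```

```text
ring jig [-31.04973654  -0.36165409  26.        ]
corners [-68.11791161  43.76207676   8.        ] [-68.6067687  -47.63152991   4.        ]
plate corners [array([-2.7, 29.7, 26. ]), array([ -3.1, -31.9,  26. ]), array([-60.4, -31.3,  26. ]), array([-60.9,  29.5,  26. ])]
tipL [62.4 11.3  7. ]
tipR [ 62.8 -11.5   7. ]
heelR [ -2.2 -11.8   7. ]
heelL [-0.9 11.6  7. ]
baseFL [70.6 24.2  5. ]
baseFR [ 71.1 -23.4   5. ]
baseRL [-53.6  22.2   5. ]
```

```bash
sed -i 's/^JO=.*/JO=np.array([632.3,28.2,0]);JY=np.radians(-16.2);JO=JO+R.from_euler("z",JY).apply([-1.5,-0.6,0])/; s/^SO=.*/SO=np.array([602.8,-142.3,0]);SY=np.radians(4.6);SO=SO+R.from_euler("z",SY).apply([-1.7,0,0])/' h.py
cat >> h.py <<'E'
GL=np.array([-52.3,0,55.3]) # grip in lifter frame
def tool_for(o,yaw,pitch):
    """TCP pose for lifter origin o (world), yaw, tip-up pitch"""
    Lr=R.from_euler('z',yaw)*R.from_euler('y',-pitch)
    M=Lr.as_matrix(); tz=-M[:,1]; ty=-M[:,2]; tx=np.cross(ty,tz)
    return o+Lr.apply(GL)+11*ty, R.from_matrix(np.stack([tx,ty,tz],1))
E
python3 - <<'E'
from h import *
p,Rt=cur()
g,gR=tool_for(SO+[0,0,5],SY,0);print(g,gR.as_matrix().round(2))
up=g+[0,0,95]
plan(p,Rt,[(up,gR),(g,gR)],[4,3])
E
```

```text
t 2.73 tcp [477.4 -72.5 215.4] w 91.4 F [ 0.1 -0.2  0.8]
[ 548.97394056 -146.63074191   49.3       ] [[-1.   -0.    0.08]
 [-0.08  0.   -1.  ]
 [ 0.   -1.    0.  ]]
[-0.002, -0.006, 0.0, -16.9, 17.9, 19.4, 1.0, -0.001, -0.007, 0.001, -16.7, 17.8, 19.5, 1.0, -0.002, -0.006, 0.0, -16.6, 17.8, 19.6, 1.0, -0.002, -0.006, 0.001, -16.5, 17.8, 19.8, 1.0, 0.0, 0.0, 0.0, 0.0, 31.7, 0.0, 1.0]
[0.0, 0.0, 0.0, 0.0, 31.6, 0.0, 1.0, 0.0, 0.0, 0.0, 0.0, 31.7, 0.0, 1.0]
```

>>> jog_arm(deltas=[-0.002, -0.006, 0, -17, 18, 19.4, 1, -0.001, -0.007, 0, -17, 18, 19.5, 1, -0.002, -0.006, 0, -17, 18, 19.6, 1, -0.002, -0.006, 0, -17, 18, 20, 1, 0, 0, 0, 0, 0, 0, 1])

```text
time_s: 3.15
tcp_pos: [550.8, -142.9, 138.9]
ee_rot: [0.031, -0.033, 0.707, -0.706]
ft_force: [-0.7, 0.2, -1.1]
width: 91.3
```

```bash
python3 - <<'E'
from h import *
p,Rt=cur()
g,gR=tool_for(SO+[0,0,5],SY,0)
print((g-p).round(1));plan(p,Rt,[(g,gR)],[4])
im=wrist('w2')
E
```

```text
t 3.15 tcp [ 550.8 -142.9  138.9] w 91.3 F [-0.7  0.2 -1.1]
[ -1.8  -3.8 -89.6]
[0.0, 0.003, 0.001, 0.5, 22.4, 0.9, 1.0, 0.001, 0.003, 0.0, 0.5, 22.4, 1.0, 1.0, 0.0, 0.002, 0.001, 0.5, 22.4, 0.9, 1.0, 0.001, 0.003, 0.001, 0.5, 22.4, 0.9, 1.0]
```

View pics/w2.png

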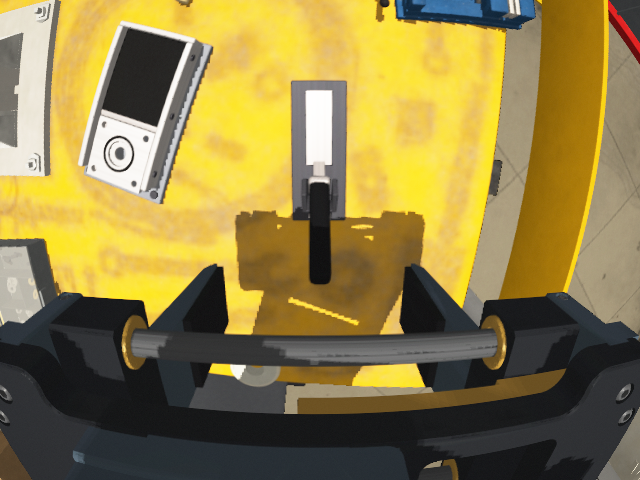

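```bash
python3 - <<'E'
from h import *
im=load('w2')
for u,v,z in [(319,91,7),(319.5,163,7),(319.5,80.5,5),(320,280,80)]:
    w=wonz(im,u,v,z);print(w2st(w).round(1))
print(im['cx'])
E
```

```text
[63.3  0.8  7. ]
[ 0.5 -0.4  7. ]
[72.8  0.5  5. ]
[-77.3  -1.1  80. ]
313.60835904992507
```

```bash
sed -i 's/SY=np.radians(4.6)/SY=np.radians(5.3)/; s/\[-1.7,0,0\]/[-2.3,-0.2,0]/' h.py
python3 - <<'E'
from h import *
p,Rt=cur()
g,gR=tool_for(SO+[0,0,5],SY,0)
print((g-p).round(1));plan(p,Rt,[(g,gR)],[4])
E
```

```text
t 3.2 tcp [ 549.6 -141.7  139.9] w 91.5 F [-0.9  0.3 -0.3]
[ -1.2  -5.9 -90.6]
[0.001, 0.0, 0.001, 0.4, 22.6, 1.5, 1.0, 0.0, -0.001, 0.001, 0.3, 22.7, 1.4, 1.0, 0.001, 0.0, 0.0, 0.4, 22.6, 1.5, 1.0, 0.0, 0.0, 0.001, 0.4, 22.7, 1.4, 1.0]
```

>>> jog_arm(deltas=[0, 0, 0, 0.4, 22, 1.4, 1, 0, 0, 0, 0.4, 22, 1.4, 1, 0, 0, 0, 0.4, 22, 1.4, 1, 0, 0, 0, 0.4, 20, 1.2, 1, 0, 0, 0, 0, 0, 0, 1])

```text
time_s: 3.62
tcp_pos: [545.6, -139.9, 52.3]
ee_rot: [0.033, -0.036, 0.707, -0.705]
ft_force: [-0.6, 0.9, -0.5]
width: 91.3
```

```bash
python3 - <<'E'
from h import *
p,Rt=cur()
g,gR=tool_for(SO+[0,0,5],SY,0)
print((g-p).round(1));plan(p,Rt,[(g,gR)],[1])
im=wrist('w3')
cv2.imwrite('pics/w3c.png',cv2.resize(im['pixels'][120:420,180:450,::-1],None,fx=2,fy=2))
E
```

```text
t 3.62 tcp [ 545.6 -139.9   52.3] w 91.3 F [-0.6  0.9 -0.5]
[ 2.9 -7.6 -3. ]
[0.003, 0.006, 0.004, -2.1, 3.0, 7.9, 1.0]
```

View pics/w3c.png

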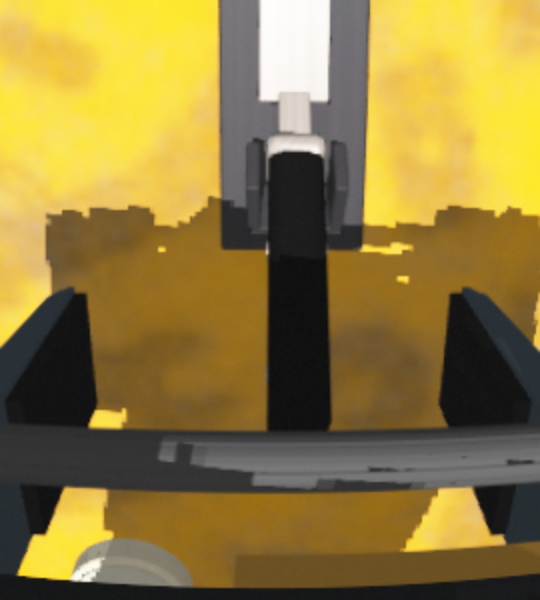

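>>> jog_arm(deltas=[0, 0.005, 0, -2, 3, 8, 1, 0, 0, 0, 0, 0, 0, 1])

```text
time_s: 3.83
tcp_pos: [549.7, -146.7, 53.1]
ee_rot: [0.033, -0.034, 0.707, -0.706]
ft_force: [0.6, 0.2, 0.4]
width: 91.3
```

```bash
python3 - <<'E'
from h import *
p,Rt=cur()
g,gR=tool_for(SO+[0,0,5],SY,0)
print((g-p).round(1));plan(p,Rt,[(g,gR)],[1])
E
```

```text
t 3.83 tcp [ 549.7 -146.7   53.1] w 91.3 F [0.6 0.2 0.4]
[-1.2 -0.8 -3.8]
[0.002, 0.003, 0.002, 1.3, 3.8, 0.7, 1.0]
```

>>> jog_arm(deltas=[0, 0.003, 0, 1, 4, 0, 1, 0, 0, 0, 0, 0, 0, 1, 0, 0, 0, 0, 0, 0, 1])

```text
time_s: 4.08
tcp_pos: [550.4, -147.2, 52.0]
ee_rot: [0.033, -0.032, 0.707, -0.706]
ft_force: [-0.4, -0.4, -0.0]
width: 91.4
```

>>> jog_arm(deltas=[0, 0, 0, 0, 2, 0, 0, 0, 0, 0, 0, 0, 0, 0, 0, 0, 0, 0, 0, 0, 0, 0, 0, 0, 0, 0, 0, 0, 0, 0, 0, 0, 0, 0, 0], newtons=50)

```text
time_s: 4.5
tcp_pos: [551.0, -147.4, 51.0]
ee_rot: [0.034, -0.031, 0.706, -0.706]
ft_force: [0.6, -0.1, -0.9]
width: 60.8
```

>>> jog_arm(deltas=[0, 0, 0, 0, 0, 0, 0, 0, 0, 0, 0, 0, 0, 0, 0, 0, 0, 0, 0, 0, 0, 0, 0, 0, 0, 0, 0, 0])

```text
time_s: 4.83
tcp_pos: [550.9, -147.4, 50.9]
ee_rot: [0.034, -0.031, 0.706, -0.706]
ft_force: [-0.8, 0.5, 0.2]
width: 34.1
```

>>> jog_arm(deltas=[0, 0, 0, 0, 0, 0, 0, 0, 0, 0, 0, 0, 0, 0, 0, 0, 0, 0, 0, 0, 0, 0, 0, 0, 0, 0, 0, 0, 0, 0, 0, 0, 0, 0, 0])

```text
time_s: 5.25
tcp_pos: [550.9, -147.4, 50.9]
ee_rot: [0.034, -0.031, 0.706, -0.706]
ft_force: [0.4, 0.3, -0.2]
width: 15.1
```

```bash
python3 - <<'E'
from h import *
from bench import robot
p,Rt=cur();print(Rt.as_matrix().round(3),robot.read_state()['moment'])
E
```

```text
t 5.25 tcp [ 550.9 -147.4   50.9] w 15.1 F [ 0.4  0.3 -0.2]
[[-0.996  0.004  0.092]
 [-0.092  0.    -0.996]
 [-0.004 -1.     0.   ]] [-0.05158708  0.14269932  0.02739914]
```

```bash
cat >> h.py <<'E'
G0=np.array([550.9,-147.4,50.9])
RG0=R.from_matrix(np.linalg.qr(np.eye(3))[0]) if False else None
try:
    RG0=R.from_quat(np.load('rg0.npy'))
except Exception: pass
def setup():
    Lo=SO+[0,0,5];Lr=R.from_euler('z',SY)
    return RG0.inv()*Lr, RG0.inv().apply(Lo-G0)   # lifter in tool
def lifter(p,Rt):
    rl,tl=setup();return p+Rt.apply(tl),Rt*rl
def tool_for_tip(tip,yaw,pitch):
    """TCP pose so that lifter tip upper (65,0,2) is at world tip"""
    rl,tl=setup();Lr=R.from_euler('z',yaw)*R.from_euler('y',-pitch)
    o=tip-Lr.apply([65,0,2]);Rt=Lr*rl.inv();return o-Rt.apply(tl),Rt
def rep():
    p,Rt=cur();o,Lr=lifter(p,Rt);t=o+Lr.apply([65,0,2]);x=Lr.as_matrix()
    print('tip jig',w2jig(t).round(1),'heel jig',w2jig(o).round(1),'yaw-jig',np.degrees(np.arctan2(x[1,0],x[0,0])-JY).round(1),'pitch',np.degrees(np.arcsin(x[2,0])).round(1),'roll',np.degrees(np.arcsin(x[2,1])).round(1))
    return p,Rt
E
python3 - <<'E'
from h import *
from bench import robot
np.save('rg0.npy',q2R(robot.read_state()['ee_rot']).as_quat())
E
python3 -c "
from h import *
rep()"
```

```text
t 5.25 tcp [ 550.9 -147.4   50.9] w 15.1 F [ 0.4  0.3 -0.2]
tip jig [  79.1 -148.5    7. ] heel jig [  18.7 -172.4    5. ] yaw-jig 21.5 pitch 0.0 roll -0.0
```

>>> jog_arm(deltas=[0, 0, 0, 0, -10, 0, 0, 0, 0, 0, 0, -20, 0, 0, 0, 0, 0, 0, -20, 0, 0, 0, 0, 0, 0, -20, 0, 0, 0, 0, 0, 0, -10, 0, 0])

```text
time_s: 5.67
tcp_pos: [548.3, -146.7, 133.2]
ee_rot: [0.032, -0.033, 0.707, -0.706]
ft_force: [1.3, -0.4, 0.4]
width: 15.3
```

```bash
python3 - <<'E'
from h import *
p,Rt=rep()
im=wrist('w4')
E
```

```text
t 5.67 tcp [ 548.3 -146.7  133.2] w 15.3 F [ 1.3 -0.4  0.4]
tip jig [  76.2 -148.6   88.6] heel jig [  15.7 -172.5   87. ] yaw-jig 21.5 pitch -0.3 roll 0.1
```

View pics/w4.png

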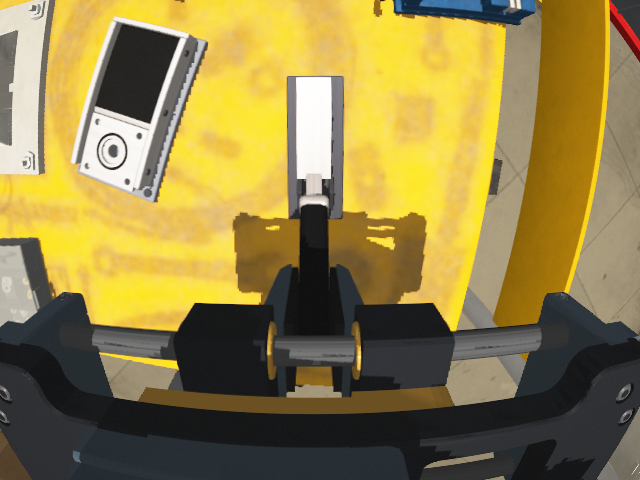

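```bash
python3 - <<'E'
from h import *
im=load('w4');p,Rt=rep();o,Lr=lifter(p,Rt)
a=im['pixels'][:,:,::-1].copy()
for l in [(65,11,2),(65,-11,2),(0,11,2),(0,-11,2)]:
    print('blade',np.round(wproj(im,o+Lr.apply(l)),1))
cv2.imwrite('pics/w4a.png',cv2.resize(a[60:230,270:360],None,fx=3.5,fy=3.5,interpolation=cv2.INTER_CUBIC))
cv2.imwrite('pics/w4b.png',cv2.resize(a[10:210,60:220],None,fx=3.6,fy=3,interpolation=cv2.INTER_CUBIC))
E
```

```text
t 5.72 tcp [ 549.1 -146.9  134.4] w 15.0 F [ 2.  -0.4  1.4]
tip jig [  77.1 -148.6   90.1] heel jig [  16.6 -172.5   88.3] yaw-jig 21.5 pitch -0.2 roll 0.1
blade [296.4  74.8]
blade [332.   74.8]
blade [296.9 177.2]
blade [331.6 177.1]
```

View pics/w4a.png

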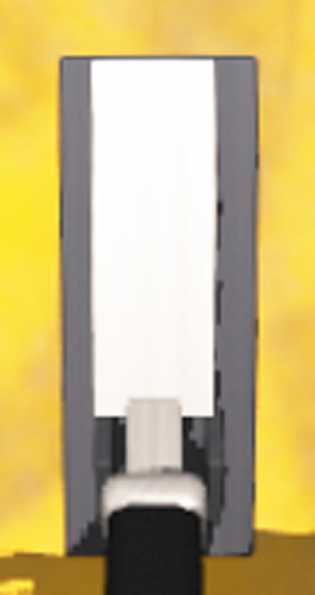

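View pics/w4b.png

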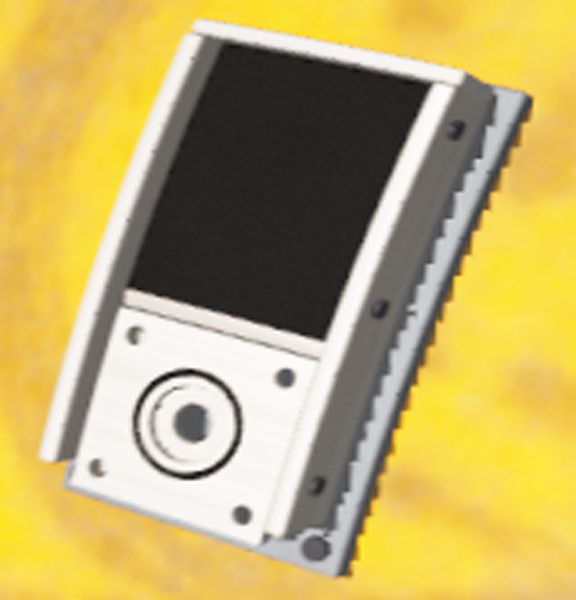

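```bash
python3 - <<'E'
from h import *
p,Rt=rep()
a=tool_for_tip(jig2w([-90,0,85]),JY,0)
b=tool_for_tip(jig2w([-85,0,15]),JY,0)
print(a[0],b[0])
p1,R1=plan(p,Rt,[a],[6],grip=0)
plan(*a,[b],[4],grip=0)
E
```

```text
t 5.72 tcp [ 549.1 -146.9  134.4] w 15.0 F [ 2.  -0.4  1.4]
tip jig [  77.1 -148.6   90.1] heel jig [  16.6 -172.5   88.3] yaw-jig 21.5 pitch -0.2 roll 0.1
[433.95328919  85.11259515 128.9       ] [438.75475762  83.71763962  58.9       ]
LIMIT 43.2255711356137 3.610088809094123
LIMIT 43.144524565696635 3.5528003625021145
LIMIT 43.188540146663904 3.610088809094123
LIMIT 43.1301518661829 3.5528003625021145
LIMIT 43.24187785006568 3.610543451600692
LIMIT 43.15935588027236 3.552338329811104
[0.0, 0.063, 0.001, 15.6, 1.0, -40.3, 0.0, 0.001, 0.062, 0.0, 18.0, 0.9, -39.2, 0.0, 0.0, 0.063, 0.001, 20.5, 1.0, -38.0, 0.0, 0.0, 0.062, 0.001, 22.8, 0.9, -36.6, 0.0, 0.001, 0.063, 0.001, 25.1, 0.9, -35.2, 0.0]
[0.0, 0.062, 0.0, 27.2, 0.8, -33.5, 0.0]
[0.0, 0.0, 0.0, -1.2, 17.5, 0.0, 0.0, 0.0, 0.0, 0.0, -1.2, 17.5, 0.0, 0.0, 0.0, 0.0, 0.0, -1.1, 17.5, 0.0, 0.0, 0.0, 0.0, 0.0, -1.2, 17.5, 0.0, 0.0]
```

>>> jog_arm(deltas=[0, 0.05, 0, 12, 0, -30, 0, 0, 0.05, 0, 14, 0, -30, 0, 0, 0.05, 0, 15, 0, -29, 0, 0, 0.05, 0, 16, 1, -28, 0, 0, 0.05, 0, 18, 1, -28, 0])

```text
time_s: 6.13
tcp_pos: [476.0, -0.7, 133.2]
ee_rot: [-0.059, 0.063, 0.705, -0.704]
ft_force: [-0.3, 0.2, -1.0]
width: 15.1
```

```bash
python3 - <<'E'
from h import *
p,Rt=rep()
a=tool_for_tip(jig2w([-90,0,85]),JY,0)
plan(p,Rt,[a],[4],grip=0)
E
```

```text
t 6.13 tcp [476.   -0.7 133.2] w 15.1 F [-0.3  0.2 -1. ]
tip jig [-26.3 -58.   89.4] heel jig [-90.9 -65.1  87.3] yaw-jig 6.3 pitch 0.1 roll 0.0
[0.0, 0.027, 0.0, 14.1, 1.0, -19.3, 0.0, 0.001, 0.028, -0.001, 14.6, 1.0, -18.9, 0.0, 0.0, 0.027, 0.0, 15.1, 1.0, -18.5, 0.0, 0.0, 0.028, 0.0, 15.6, 1.0, -18.1, 0.0]
```

>>> jog_arm(deltas=[0, 0.027, 0, 14, 1, -19, 0, 0, 0.028, 0, 14.5, 1, -19, 0, 0, 0.027, 0, 15, 1, -18.5, 0, 0, 0.028, 0, 14, 1, -18, 0, 0, 0, 0, 0, 0, 0, 0])

```text
time_s: 6.55
tcp_pos: [428.7, 91.4, 126.5]
ee_rot: [-0.102, 0.103, 0.7, -0.7]
ft_force: [-0.6, 0.1, -0.9]
width: 15.3
```

```bash
python3 - <<'E'
from h import *
p,Rt=rep()
b=tool_for_tip(jig2w([-85,0,40]),JY,0)
plan(p,Rt,[b],[3],grip=0)
im=wrist('w5');a=im['pixels'][:,:,::-1]
cv2.imwrite('pics/w5a.png',cv2.resize(a[0:240,200:440],None,fx=2.5,fy=2.5,interpolation=cv2.INTER_CUBIC))
o,Lr=lifter(p,Rt)
for l in [(65,11,2),(65,-11,2),(0,11,2),(0,-11,2)]: print('blade',np.round(wproj(im,o+Lr.apply(l)),1))
for l in [(-66,46,8),(-66,-46,8),(-28.5,0,26),(0,30,26),(0,-30,26),(5,32.5,24),(5,-32.5,24)]: print('jig',l,np.round(wproj(im,jig2w(l)),1), ((np.array(wproj(im,jig2w(l)))-[200,0])*2.5).round())
E
```

```text
t 6.55 tcp [428.7  91.4 126.5] w 15.3 F [-0.6  0.1 -0.9]
tip jig [-96.9   3.8  82.3] heel jig [-161.9    4.2   80.4] yaw-jig -0.4 pitch -0.1 roll 0.0
[0.0, -0.002, 0.001, -3.9, 14.2, 1.5, 0.0, 0.0, -0.003, 0.0, -3.9, 14.2, 1.5, 0.0, 0.001, -0.002, 0.001, -3.9, 14.2, 1.5, 0.0]
blade [295.3  76.4]
blade [330.7  76.4]
blade [295.8 178.2]
blade [330.3 178.2]
jig (-66, 46, 8) [261.5  54. ] [154. 135.]
jig (-66, -46, 8) [373.3  53.5] [433. 134.]
jig (-28.5, 0, 26) [317.3   3.7] [293.   9.]
jig (0, 30, 26) [279.  -26.7] [198. -67.]
jig (0, -30, 26) [354.9 -26.9] [387. -67.]
jig (5, 32.5, 24) [276.2 -30.8] [190. -77.]
jig (5, -32.5, 24) [357.5 -31.1] [394. -78.]
```

View pics/w5a.png

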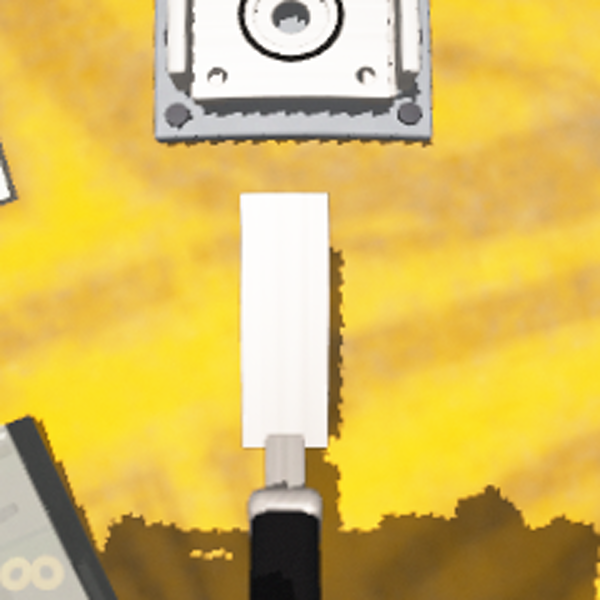

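>>> jog_arm(deltas=[0, -0.002, 0, -4, 14, 1.5, 0, 0, -0.003, 0, -3, 14, 1.5, 0, 0, -0.002, 0, -3, 14, 1.5, 0, 0, 0, 0, 0, 10, 0, 0, 0, 0, 0, 0, 0, 0, 0])

```text
time_s: 7.02
tcp_pos: [439.8, 81.8, 72.7]
ee_rot: [-0.096, 0.1, 0.7, -0.7]
ft_force: [-2.0, 0.4, -1.0]
width: 15.5
```

```bash
python3 - <<'E'
from h import *
p,Rt=rep()
b=tool_for_tip(jig2w([-78,0,15]),JY,0)
plan(p,Rt,[b],[3],grip=0)
E
```

```text
t 7.02 tcp [439.8  81.8  72.7] w 15.5 F [-2.   0.4 -1. ]
tip jig [-83.5  -0.9  28.9] heel jig [-148.5   -1.3   26.8] yaw-jig 0.3 pitch 0.0 roll 0.1
[0.0, 0.002, 0.0, -1.8, 4.6, -0.5, 0.0, 0.001, 0.002, -0.001, -1.8, 4.6, -0.5, 0.0, 0.0, 0.001, 0.0, -1.8, 4.6, -0.6, 0.0]
```

>>> jog_arm(deltas=[0, 0.002, 0, 0, 5, -0.5, 0, 0, 0.002, 0, -1, 5, -0.5, 0, 0, 0.001, 0, -1, 4, 0, 0, 0, 0, 0, 0, 0, 0, 0])

```text
time_s: 7.35
tcp_pos: [442.7, 81.5, 58.0]
ee_rot: [-0.099, 0.102, 0.7, -0.7]
ft_force: [-0.4, 0.2, -1.8]
width: 14.9
```

```bash
python3 - <<'E'
from h import *
p,Rt=rep()
b=tool_for_tip(jig2w([-42,0,14.5]),JY,0)
plan(p,Rt,[b],[5],grip=0)
E
```

```text
t 7.35 tcp [442.7  81.5  58. ] w 14.9 F [-0.4  0.2 -1.8]
tip jig [-80.5  -1.1  14.2] heel jig [-145.5   -1.    12.1] yaw-jig -0.1 pitch 0.1 roll 0.1
[0.0, 0.0, 0.0, -7.7, 0.0, -0.2, 0.0, 0.001, 0.0, 0.0, -7.7, -0.1, -0.2, 0.0, 0.0, -0.001, -0.001, -7.8, 0.0, -0.2, 0.0, 0.0, 0.0, 0.0, -7.7, -0.1, -0.3, 0.0, 0.0, 0.0, 0.0, -7.7, 0.0, -0.2, 0.0]
```

>>> jog_arm(deltas=[0, 0, 0, -7, 0, -0.2, 0, 0, 0, 0, -7, 0, -0.2, 0, 0, 0, 0, -4, 0, -0.2, 0, 0, 0, 0, 0, 0, 0, 0])

```text
time_s: 7.68
tcp_pos: [462.9, 76.8, 59.0]
ee_rot: [-0.098, 0.102, 0.7, -0.7]
ft_force: [0.2, 0.0, 0.2]
width: 14.7
```

```bash
python3 - <<'E'
from h import *
from bench import robot
p,Rt=rep()
b=tool_for_tip(jig2w([-42,0,14.5]),JY,0)
plan(p,Rt,[b],[4],grip=0)
im=robot.get_image('scene');np.savez('s6.npz',**im)
cv2.imwrite('pics/s6.png',cv2.resize(im['pixels'][230:330,300:440,::-1],None,fx=5.5,fy=5.5,interpolation=cv2.INTER_CUBIC))
E
```

```text
t 7.68 tcp [462.9  76.8  59. ] w 14.7 F [0.2 0.  0.2]
tip jig [-59.7   0.1  15.4] heel jig [-1.247e+02  1.000e-01  1.330e+01] yaw-jig -0.0 pitch 0.1 roll 0.1
[0.0, 0.0, -0.001, -4.5, 0.2, 0.0, 0.0, 0.001, 0.0, 0.0, -4.4, 0.2, 0.0, 0.0, 0.0, 0.0, -0.001, -4.5, 0.1, 0.0, 0.0, 0.001, 0.0, -0.001, -4.4, 0.2, 0.1, 0.0]
```

View pics/s6.png

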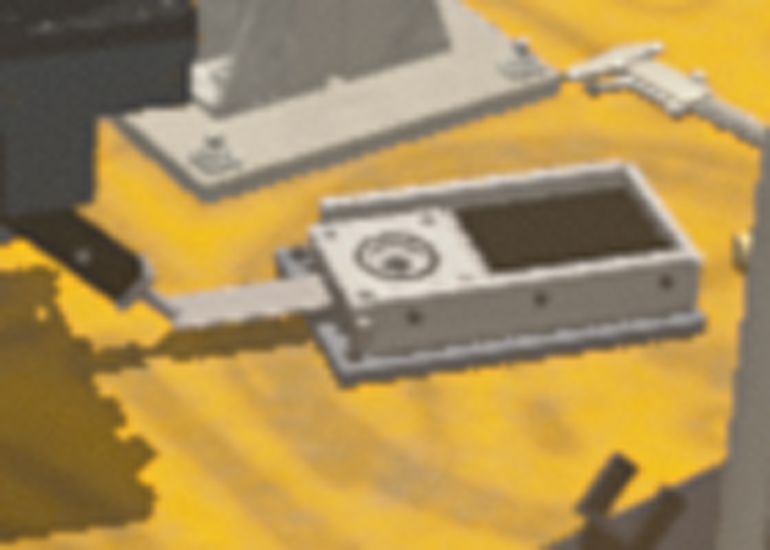

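>>> jog_arm(deltas=[0, 0, 0, -5, 0.3, 0, 0, 0, 0, 0, -5, 0.3, 0, 0, 0, 0, 0, -5, 0.3, 0, 0, 0, 0, 0, -3, 0, 0, 0, 0, 0, 0, 0, 0, 0, 0])

```text
time_s: 8.15
tcp_pos: [481.9, 71.3, 58.5]
ee_rot: [-0.098, 0.103, 0.7, -0.7]
ft_force: [-0.3, 0.1, -1.1]
width: 15.1
```

```bash
cat >> h.py <<'E'
def arc(phis,r=40.,c=(-1,21),pitch=lambda a:0):
    p,Rt=rep();T=[]
    for a in phis:
        t=np.radians(a);T.append(tool_for_tip(jig2w([c[0]-r*np.cos(t),0,c[1]+r*np.sin(t)]),JY,np.radians(pitch(a))))
    return plan(p,Rt,T,[1]*len(T),grip=0)
E
python3 - <<'E'
from h import *
arc([0,8,16,24,32])
E
```

```text
t 8.15 tcp [481.9  71.3  58.5] w 15.1 F [-0.3  0.1 -1.1]
tip jig [-40.    0.1  14.9] heel jig [-1.05e+02  1.00e-01  1.27e+01] yaw-jig -0.0 pitch 0.2 roll 0.1
[0.002, 0.0, -0.003, 0.8, -6.5, 0.1, 0.0, 0.0, 0.0, 0.0, -0.4, -5.5, 0.0, 0.0, 0.0, 0.0, 0.0, -1.1, -5.5, -0.1, 0.0, 0.0, 0.0, 0.0, -2.0, -5.2, 0.0, 0.0, 0.0, 0.0, 0.0, -2.6, -4.9, 0.0, 0.0]
```

>>> jog_arm(deltas=[0, 0, 0, 0.5, -6, 0, 0, 0, 0, 0, -0.4, -5.5, 0, 0, 0, 0, 0, -1, -5.5, 0, 0, 0, 0, 0, -2, -5, 0, 0, 0, 0, 0, 0, 0, 0, 0])

```text
time_s: 8.57
tcp_pos: [484.3, 70.3, 82.7]
ee_rot: [-0.098, 0.102, 0.7, -0.7]
ft_force: [-0.1, 0.4, -0.6]
width: 15.1
```

```bash
python3 - <<'E'
from h import *
from bench import robot
arc([35,43,51,59,67])
im=robot.get_image('scene')
cv2.imwrite('pics/s7.png',cv2.resize(im['pixels'][230:330,300:440,::-1],None,fx=5.5,fy=5.5,interpolation=cv2.INTER_CUBIC))
E
```

```text
t 8.57 tcp [484.3  70.3  82.7] w 15.1 F [-0.1  0.4 -0.6]
tip jig [-37.5  -0.1  39.1] heel jig [-1.025e+02 -1.000e-01  3.690e+01] yaw-jig -0.0 pitch 0.1 roll 0.1
[0.002, 0.0, -0.002, -3.8, -5.1, -0.2, 0.0, 0.0, 0.0, 0.0, -3.6, -4.3, 0.0, 0.0, 0.0, 0.0, 0.0, -4.1, -3.8, 0.0, 0.0, 0.0, 0.0, 0.0, -4.5, -3.2, 0.0, 0.0, 0.0, 0.0, 0.0, -5.0, -2.5, 0.0, 0.0]
```

View pics/s7.png

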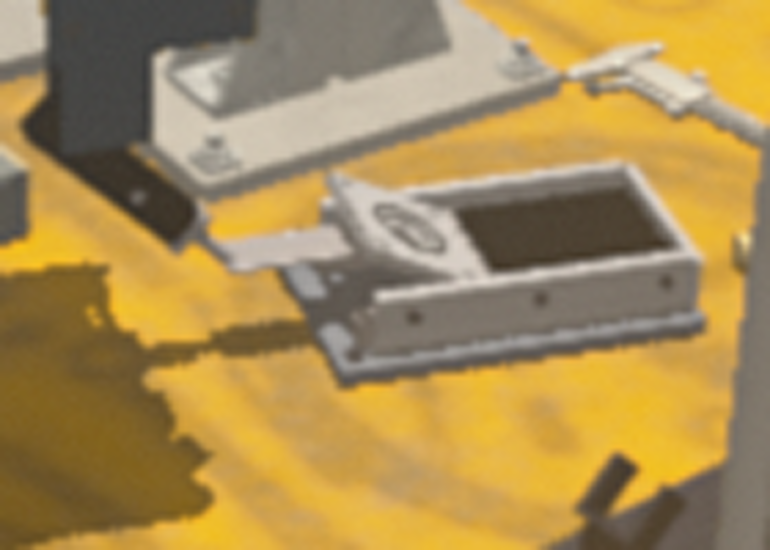

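>>> jog_arm(deltas=[0, 0, 0, -3, -5, 0, 0, 0, 0, 0, -3.5, -4.5, 0, 0, 0, 0, 0, -4, -4, 0, 0, 0, 0, 0, -4.5, -3, 0, 0, 0, 0, 0, 0, 0, 0, 0])

```text
time_s: 9.03
tcp_pos: [499.5, 65.8, 100.8]
ee_rot: [-0.098, 0.102, 0.7, -0.7]
ft_force: [-0.4, 0.4, -1.0]
width: 15.5
```

```bash
python3 - <<'E'
from h import *
from bench import robot
arc([60,68,76,84,92,100])
im=robot.get_image('scene')
cv2.imwrite('pics/s8.png',cv2.resize(im['pixels'][230:330,300:440,::-1],None,fx=5.5,fy=5.5,interpolation=cv2.INTER_CUBIC))
E
```

```text
t 9.03 tcp [499.5  65.8 100.8] w 15.5 F [-0.4  0.4 -1. ]
tip jig [-21.6  -0.3  57.1] heel jig [-86.6  -0.2  55. ] yaw-jig -0.0 pitch 0.1 roll 0.1
[0.002, 0.0, -0.002, -0.7, 1.2, -0.3, 0.0, 0.0, 0.0, 0.0, -5.0, -2.4, 0.0, 0.0, 0.0, 0.0, 0.0, -5.3, -1.7, 0.0, 0.0, 0.0, 0.0, 0.0, -5.5, -0.9, 0.0, 0.0, 0.0, 0.0, 0.0, -5.6, -0.2, 0.0, 0.0]
[0.0, 0.0, 0.0, -5.5, 0.6, 0.0, 0.0]
```

View pics/s8.png

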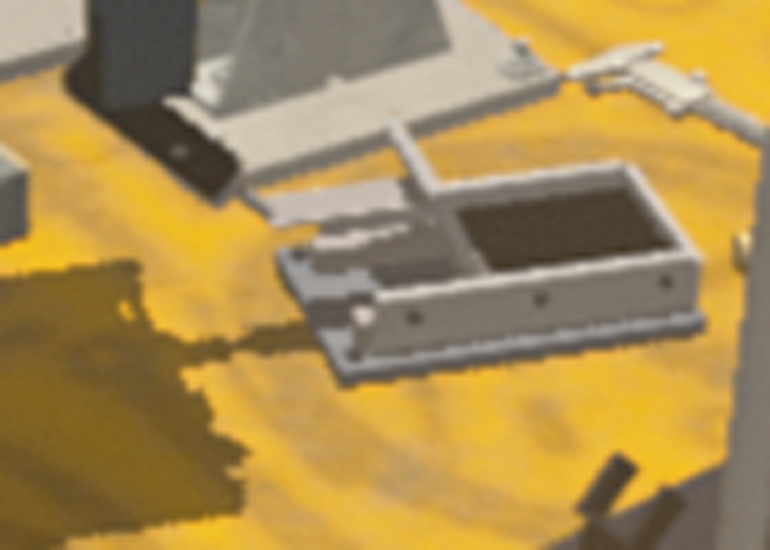

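>>> jog_arm(deltas=[0, 0, 0, -4, -2, 0, 0, 0, 0, 0, -4, -2, 0, 0, 0, 0, 0, -4, -1, 0, 0, 0, 0, 0, 0, 0, 0, 0])

```text
time_s: 9.42
tcp_pos: [511.4, 62.1, 105.6]
ee_rot: [-0.098, 0.102, 0.7, -0.7]
ft_force: [0.2, 0.3, 0.4]
width: 15.0
```

```bash
python3 - <<'E'
from h import *
from bench import robot
rep()
im=robot.get_image('scene')
cv2.imwrite('pics/s9.png',cv2.resize(im['pixels'][230:330,300:440,::-1],None,fx=5.5,fy=5.5,interpolation=cv2.INTER_CUBIC))
E
```

```text
t 9.42 tcp [511.4  62.1 105.6] w 15.0 F [0.2 0.3 0.4]
tip jig [-9.2 -0.5 61.7] heel jig [-74.2  -0.5  59.7] yaw-jig -0.0 pitch 0.0 roll 0.1
```

View pics/s9.png

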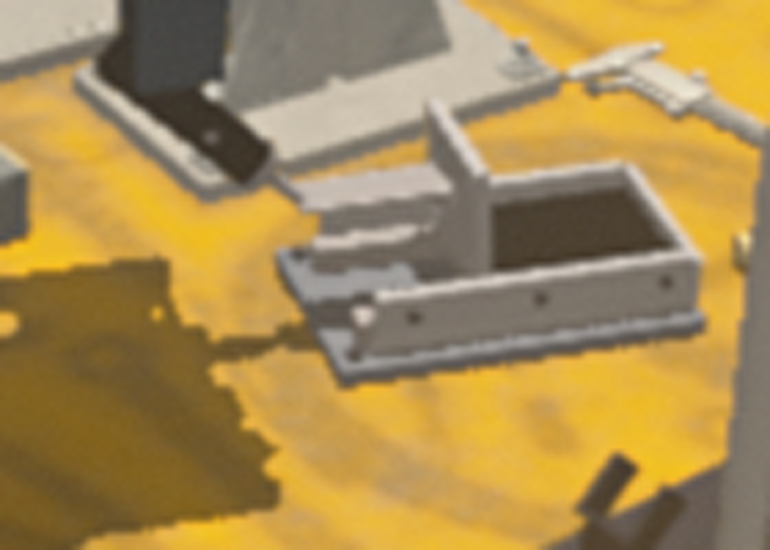

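>>> jog_arm(deltas=[0, 0, 0, -4, 0, 0, 0, 0, 0, 0, -4, 0, 0, 0, 0, 0, 0, -4, 0, 0, 0, 0, 0, 0, -3, 0, 0, 0])

```text
time_s: 9.8
tcp_pos: [525.9, 57.6, 105.0]
ee_rot: [-0.099, 0.101, 0.7, -0.7]
ft_force: [-0.6, -0.8, -0.7]
width: 15.2
```

```bash
python3 - <<'E'
from h import *
from bench import robot
rep()
im=robot.get_image('scene')
cv2.imwrite('pics/s10.png',cv2.resize(im['pixels'][230:330,300:440,::-1],None,fx=5.5,fy=5.5,interpolation=cv2.INTER_CUBIC))
E
```

```text
t 9.8 tcp [525.9  57.6 105. ] w 15.2 F [-0.6 -0.8 -0.7]
tip jig [ 5.9 -0.7 61.1] heel jig [-59.1  -0.7  59.1] yaw-jig -0.0 pitch -0.0 roll 0.0
```

View pics/s10.png

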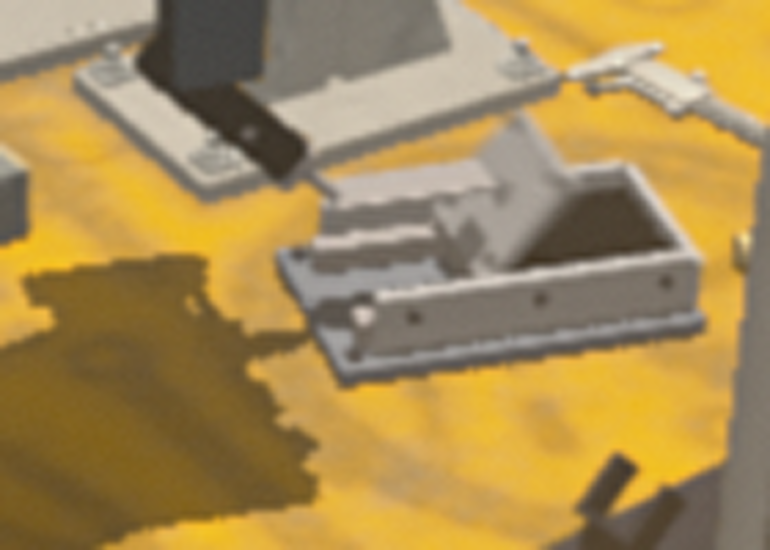

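>>> jog_arm(deltas=[0, 0, 0, 0, 0, 0, 0, 0, 0, 0, 0, 0, 0, 0, 0, 0, 0, 0, 0, 0, 0])

```text
time_s: 10.1
tcp_pos: [526.6, 57.4, 104.9]
ee_rot: [-0.099, 0.101, 0.7, -0.7]
ft_force: [0.4, 0.2, -1.0]
width: 15.3
```

```bash
python3 - <<'E'
from h import *
from bench import robot
rep()
im=robot.get_image('scene');np.savez('s11.npz',**im)
cv2.imwrite('pics/s11.png',cv2.resize(im['pixels'][230:330,300:440,::-1],None,fx=5.5,fy=5.5,interpolation=cv2.INTER_CUBIC))
E
```

```text
t 10.1 tcp [526.6  57.4 104.9] w 15.3 F [ 0.4  0.2 -1. ]
tip jig [ 6.7 -0.8 60.9] heel jig [-58.3  -0.8  58.9] yaw-jig -0.0 pitch -0.0 roll 0.0
```

View pics/s11.png

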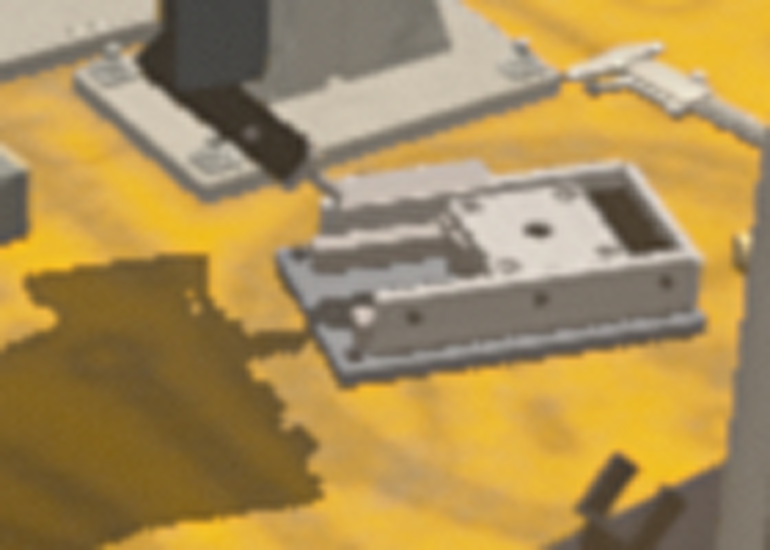

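```bash
python3 - <<'E'
from h import *
s=load('s11');print(w2jig(onz(s,300+538/5.5,230+230/5.5,30)))
for c in [(455,196),(572,185),(637,255),(487,275)]: print(w2jig(onz(s,300+c[0]/5.5,230+c[1]/5.5,30)).round(1))
p,Rt=rep();plan(p,Rt,[tool_for_tip(jig2w([-40,0,70]),JY,0)],[3],grip=0)
E
```

```text
[31.50352917  1.01694823 30.        ]
[ 7.5 33.8 30. ]
[57.4 30.3 30. ]
[ 63.5 -26.1  30. ]
[  0.2 -25.4  30. ]
t 10.15 tcp [526.5  57.4 104.9] w 15.2 F [-0.   0.8 -1.5]
tip jig [ 6.6 -0.8 61. ] heel jig [-58.4  -0.8  59. ] yaw-jig -0.0 pitch -0.0 roll 0.0
[0.0, 0.0, 0.0, 15.5, -3.1, -0.2, 0.0, 0.001, 0.0, 0.0, 15.6, -3.0, -0.3, 0.0, 0.0, 0.0, 0.0, 15.5, -3.1, -0.2, 0.0]
```

>>> jog_arm(deltas=[0, 0, 0, 12, 0, 0, 0, 0, 0, 0, 15, 5, 0, 0, 0, 0, 0, 9, 10, 0, 0, 0, 0, 0, 0, 10, 0, 0, 0, 0, 0, 0, 4, 0, 0])

```text
time_s: 10.57
tcp_pos: [489.2, 68.4, 74.7]
ee_rot: [-0.098, 0.102, 0.7, -0.7]
ft_force: [-0.4, -0.0, -0.8]
width: 15.6
```

```bash
python3 - <<'E'
from h import *
p,Rt=rep();plan(p,Rt,[tool_for_tip(jig2w([-12,0,28.5]),JY,0)],[3],grip=0)
im=wrist('w12');a=im['pixels'][:,:,::-1]
cv2.imwrite('pics/w12a.png',cv2.resize(a[0:240,200:440],None,fx=2.5,fy=2.5,interpolation=cv2.INTER_CUBIC))
for l in [(0,0,24),(5,0,24),(31.5,0,30)]: print(np.array(wproj(im,jig2w(l)))*2.5-[500,0])
E
```

```text
t 10.57 tcp [489.2  68.4  74.7] w 15.6 F [-0.4 -0.  -0.8]
tip jig [-32.3  -0.6  31. ] heel jig [-97.3  -0.6  28.9] yaw-jig -0.0 pitch 0.1 roll 0.1
[0.001, 0.0, 0.0, -6.8, 0.8, -0.2, 0.0, 0.0, 0.0, -0.001, -6.7, 0.8, -0.2, 0.0, 0.001, 0.0, 0.0, -6.8, 0.8, -0.3, 0.0]
[280.083119    76.06961662]
[280.07438989  58.32971899]
[279.90366424 -40.34175845]
```

View pics/w12a.png

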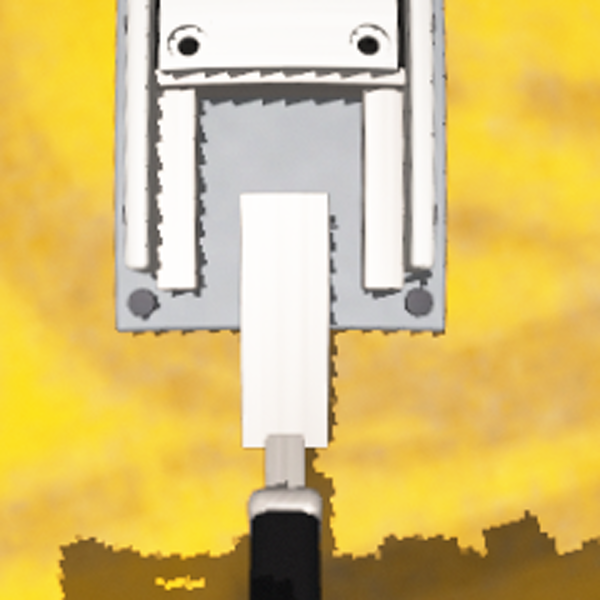

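```bash
python3 - <<'E'
from h import *
im=load('w12')
for v,z in [(192,31),(66,30),(87,24),(72,24),(43,28)]: print(v,w2jig(wonz(im,200+280/2.5,v/2.5,z)).round(1))
E
```

```text
192 [-32.6  -0.   31. ]
66 [ 1.1 -0.  30. ]
87 [-3.1  0.  24. ]
72 [ 1.1  0.  24. ]
43 [ 8.1 -0.  28. ]
```

>>> jog_arm(deltas=[0, 0, 0, -8, 1.5, 0, 0, 0, 0, 0, -8, 1, 0, 0, 0, 0, 0, -6, 0.5, 0, 0, 0, 0, 0, 0, 0, 0, 0])

```text
time_s: 10.95
tcp_pos: [513.6, 61.3, 70.6]
ee_rot: [-0.099, 0.101, 0.7, -0.7]
ft_force: [0.1, -1.1, -1.1]
width: 15.0
```

```bash
python3 - <<'E'
from h import *
from bench import robot
rep()
im=robot.get_image('scene')
cv2.imwrite('pics/s13.png',cv2.resize(im['pixels'][230:330,300:440,::-1],None,fx=5.5,fy=5.5,interpolation=cv2.INTER_CUBIC))
E
```

```text
t 10.95 tcp [513.6  61.3  70.6] w 15.0 F [ 0.1 -1.1 -1.1]
tip jig [-6.9 -0.6 26.8] heel jig [-71.9  -0.6  24.7] yaw-jig -0.0 pitch 0.0 roll 0.1
```

View pics/s13.png

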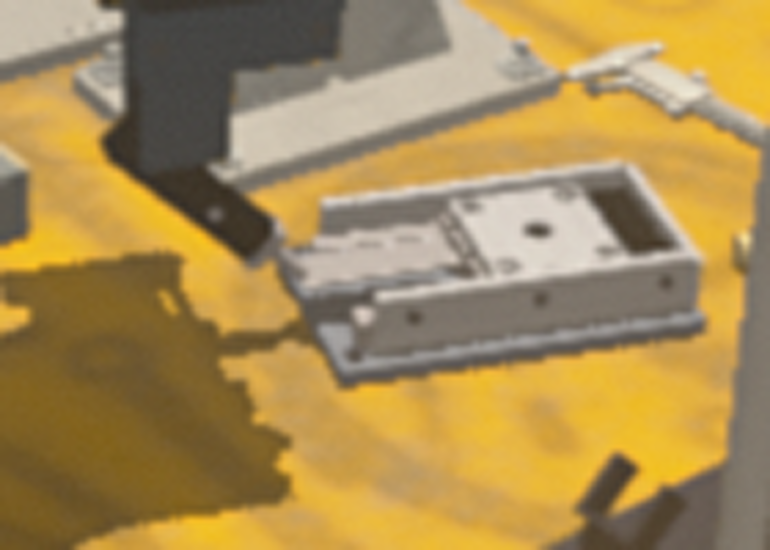

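>>> jog_arm(deltas=[0, 0, 0, -1, -1.5, 0, 0, 0, 0, 0, -4, 0, 0, 0, 0, 0, 0, -4, 0, 0, 0, 0, 0, 0, -3, 0, 0, 0, 0, 0, 0, 0, 0, 0, 0])

```text
time_s: 11.42
tcp_pos: [526.3, 57.5, 72.9]
ee_rot: [-0.099, 0.102, 0.7, -0.7]
ft_force: [-0.9, 0.2, -0.0]
width: 15.2
```

```bash
python3 - <<'E'
from h import *
from bench import robot
rep()
im=robot.get_image('scene')
cv2.imwrite('pics/s14.png',cv2.resize(im['pixels'][230:330,300:440,::-1],None,fx=5.5,fy=5.5,interpolation=cv2.INTER_CUBIC))
E
```

```text
t 11.42 tcp [526.3  57.5  72.9] w 15.2 F [-0.9  0.2 -0. ]
tip jig [ 6.4 -0.8 29. ] heel jig [-58.6  -0.7  27. ] yaw-jig -0.0 pitch 0.0 roll 0.1
```

View pics/s14.png

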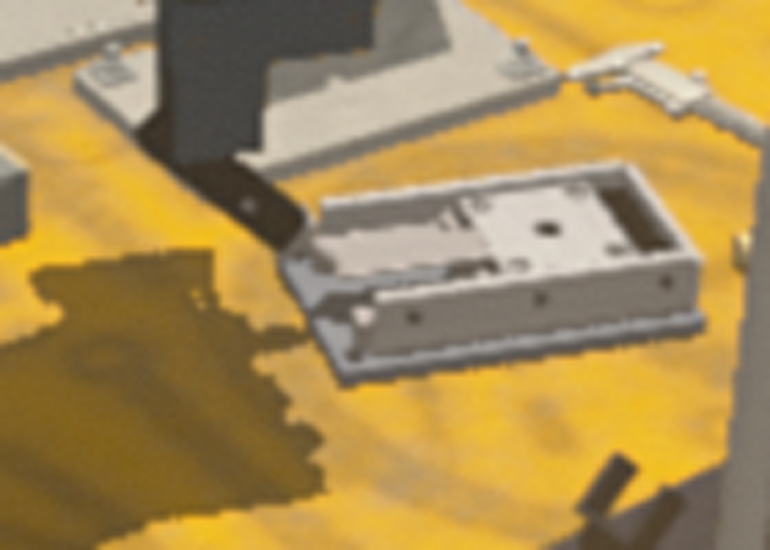

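>>> jog_arm(deltas=[0, 0, 0, -3, 0, 0, 0, 0, 0, 0, 0, 0, 0, 0, 0, 0, 0, 12, 0, 0, 0, 0, 0, 0, 25, -6, 0, 0, 0, 0, 0, 25, -15, 0, 0])

```text
time_s: 11.88
tcp_pos: [468.6, 73.9, 91.9]
ee_rot: [-0.1, 0.102, 0.7, -0.7]
ft_force: [-1.9, 0.2, -0.2]
width: 14.9
```

```bash
python3 - <<'E'
from h import *
p,Rt=rep()
g=G0+[0,0,82.]
a=tool_for_tip(jig2w([-90,0,85]),JY,0)
plan(p,Rt,[a],[3],grip=0)
plan(*a,[(g,RG0)],[8],grip=0)
E
```

```text
t 11.88 tcp [468.6  73.9  91.9] w 14.9 F [-1.9  0.2 -0.2]
tip jig [-53.6  -1.4  48. ] heel jig [-118.6   -1.2   46. ] yaw-jig -0.2 pitch -0.0 roll 0.0
[0.0, -0.001, 0.0, 12.1, -12.4, -0.3, 0.0, 0.0, -0.001, 0.0, 12.1, -12.3, -0.4, 0.0, 0.001, -0.001, 0.001, 12.1, -12.4, -0.4, 0.0]
[0.0, -0.047, 0.0, -22.2, -0.4, 23.8, 0.0, 0.0, -0.047, 0.0, -21.0, -0.4, 24.8, 0.0, -0.001, -0.047, 0.0, -19.8, -0.4, 25.8, 0.0, 0.0, -0.047, 0.0, -18.6, -0.5, 26.7, 0.0, 0.0, -0.047, 0.0, -17.4, -0.4, 27.6, 0.0]
[0.0, -0.046, 0.0, -16.0, -0.5, 28.3, 0.0, 0.0, -0.047, 0.0, -14.7, -0.4, 29.0, 0.0, 0.0, -0.047, 0.0, -13.3, -0.4, 29.7, 0.0]
```

>>> jog_arm(deltas=[0, 0, 0, 12, -13, 0, 0, 0, 0, 0, 10, -14, 0, 0, 0, 0, 0, 0, -14, 0, 0, 0, 0, 0, 0, 0, 0, 0])

```text
time_s: 12.22
tcp_pos: [437.8, 81.6, 134.1]
ee_rot: [0.1, -0.1, -0.7, 0.7]
ft_force: [1.0, 0.5, -0.3]
width: 15.4
```

```bash
python3 - <<'E'
from h import *
from bench import robot
p,Rt=rep()
g=G0+[0,0,85.]
plan(p,Rt,[(g,RG0)],[9],grip=0)
im=robot.get_image('scene');np.savez('s15.npz',**im)
cv2.imwrite('pics/s15.png',cv2.resize(im['pixels'][230:330,300:440,::-1],None,fx=5.5,fy=5.5,interpolation=cv2.INTER_CUBIC))
E
```

```text
t 12.22 tcp [437.8  81.6 134.1] w 15.4 F [ 1.   0.5 -0.3]
tip jig [-85.5  -2.4  89.7] heel jig [-150.5   -2.4   88. ] yaw-jig -0.1 pitch -0.2 roll -0.0
[0.0, -0.042, 0.0, -19.2, -0.2, 20.9, 0.0, 0.0, -0.042, 0.001, -18.3, -0.2, 21.7, 0.0, 0.0, -0.041, 0.0, -17.4, -0.2, 22.4, 0.0, -0.001, -0.042, 0.001, -16.5, -0.1, 23.1, 0.0, 0.0, -0.042, 0.0, -15.4, -0.2, 23.8, 0.0]
[0.0, -0.042, 0.001, -14.5, -0.2, 24.4, 0.0, 0.0, -0.042, 0.0, -13.4, -0.2, 25.0, 0.0, 0.0, -0.042, 0.001, -12.3, -0.1, 25.6, 0.0, 0.0, -0.041, 0.0, -11.3, -0.2, 26.0, 0.0]
```

View pics/s15.png

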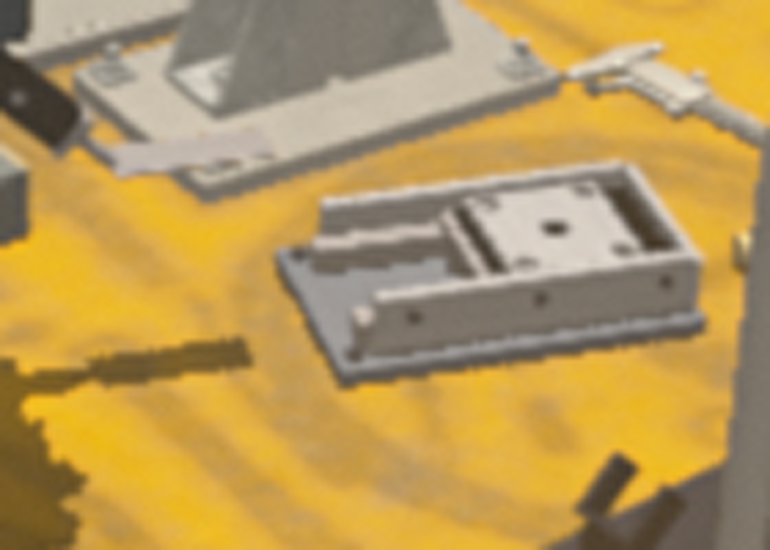

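The plate now lies fully on the pad, counterbores up, with dark pad visible on both ends (hole at crop (554,228)). I'll return the lifter.

>>> jog_arm(deltas=[0, -0.042, 0, -19, 0, 21, 0, 0, -0.042, 0, -18, 0, 22, 0, 0, -0.042, 0, -17.5, 0, 22.5, 0, 0, -0.042, 0, -16.5, 0, 23, 0, 0, -0.042, 0, -15.5, 0, 24, 0])

```text
time_s: 12.68
tcp_pos: [497.5, -47.0, 128.3]
ee_rot: [0.023, -0.02, -0.707, 0.707]
ft_force: [-0.5, 0.4, -0.5]
width: 15.0
```

```bash
python3 - <<'E'
from h import *
p,Rt=rep()
plan(p,Rt,[(G0+[0,0,85.],RG0)],[5],grip=0)
E
```

```text
t 12.68 tcp [497.5 -47.  128.3] w 15.0 F [-0.5  0.4 -0.5]
tip jig [  4.7 -83.9  83.5] heel jig [-58.7 -98.3  82. ] yaw-jig 12.8 pitch -0.5 roll -0.0
[0.0, -0.031, 0.002, -11.9, -1.6, 19.4, 0.0, 0.0, -0.03, 0.001, -11.2, -1.5, 19.7, 0.0, 0.0, -0.031, 0.002, -10.7, -1.5, 20.1, 0.0, 0.0, -0.03, 0.002, -10.0, -1.5, 20.4, 0.0, 0.0, -0.031, 0.001, -9.5, -1.5, 20.7, 0.0]
```

>>> jog_arm(deltas=[0, -0.031, 0.002, -12, -2, 19.5, 0, 0, -0.03, 0.002, -11, -2, 20, 0, 0, -0.031, 0.002, -10.5, -2, 20, 0, 0, -0.03, 0.002, -10, -2, 20, 0, 0, -0.031, 0, -9, -2, 18, 0])

```text
time_s: 13.1
tcp_pos: [549.4, -151.1, 131.0]
ee_rot: [0.034, -0.036, 0.707, -0.706]
ft_force: [-0.3, 0.4, -0.3]
width: 14.7
```

>>> jog_arm(deltas=[0, 0, 0, 0, 0, 0, 0])

```text
time_s: 13.18
tcp_pos: [550.7, -153.7, 130.2]
ee_rot: [0.034, -0.035, 0.707, -0.706]
ft_force: [0.2, 0.2, -0.3]
width: 15.1
```

```bash
cat >> h.py <<'E'
def back(dz,n=1):
    p,Rt=cur();print('err',(G0+[0,0,dz]-p).round(1),np.degrees((Rt.inv()*RG0).as_rotvec()).round(2))
    plan(p,Rt,[(G0+[0,0,dz],RG0)],[n],grip=0)
E
python3 -c "
from h import *
back(85,1)"
```

```text
t 13.18 tcp [ 550.7 -153.7  130.2] w 15.1 F [ 0.2  0.2 -0.3]
err [0.2 6.3 5.7] [0.07 0.38 0.33]
[0.001, 0.007, 0.006, -0.8, -5.7, -6.2, 0.0]
```

>>> jog_arm(deltas=[0, 0.007, 0.006, -0.8, 0, -6, 0, 0, 0, 0, 0, 0, 0, 0, 0, 0, 0, 0, 0, 0, 0])

```text
time_s: 13.43
tcp_pos: [548.9, -146.6, 126.8]
ee_rot: [0.031, -0.031, 0.707, -0.705]
ft_force: [-0.4, 0.6, -0.7]
width: 14.9
```

```bash
python3 -c "
from h import *
back(60,2)"
```

```text
t 13.43 tcp [ 548.9 -146.6  126.8] w 14.9 F [-0.4  0.6 -0.7]
err [  2.   -0.8 -15.9] [ 0.17 -0.24  0.16]
[0.001, -0.002, 0.001, -0.9, 7.9, 0.5, 0.0, 0.002, -0.002, 0.002, -0.9, 8.0, 0.5, 0.0]
```

>>> jog_arm(deltas=[0, -0.002, 0.002, -1, 8, 0.5, 0, 0, -0.002, 0.002, -1, 8, 0.5, 0, 0, 0, 0, 0, 8, 0, 0, 0, 0, 0, 0, 4, 0, 0, 0, 0, 0, 0, 0, 0, 0])

```text
time_s: 13.85
tcp_pos: [549.6, -144.6, 94.6]
ee_rot: [0.035, -0.032, 0.708, -0.705]
ft_force: [1.7, 0.7, -1.3]
width: 15.5
```

```bash
python3 -c "
from h import *
back(35,2)
im=wrist('w16');a=im['pixels'][:,:,::-1]
cv2.imwrite('pics/w16.png',cv2.resize(a[40:260,240:400],None,fx=3.6,fy=2.7,interpolation=cv2.INTER_CUBIC))"
```

```text
t 13.85 tcp [ 549.6 -144.6   94.6] w 15.5 F [ 1.7  0.7 -1.3]
err [ 1.3 -2.8 -8.7] [ 0.21  0.13 -0.  ]
[0.002, 0.001, 0.0, -0.5, 4.4, 1.5, 0.0, 0.002, 0.001, 0.0, -0.5, 4.3, 1.5, 0.0]
```

View pics/w16.png

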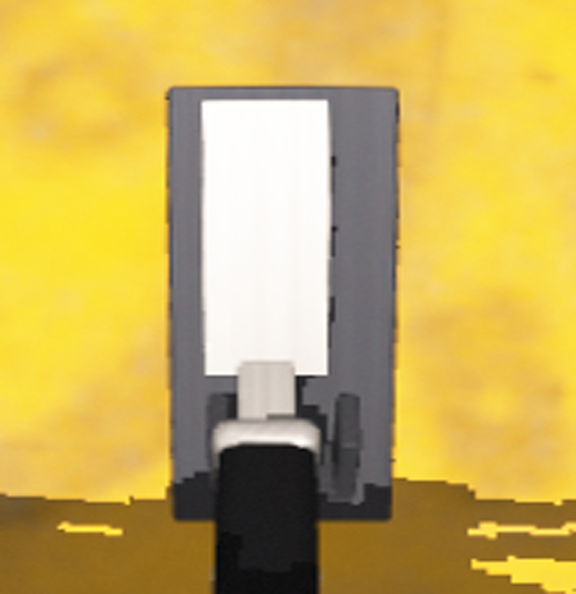

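>>> jog_arm(deltas=[0.003, 0.002, 0, -1.3, 0, 3, 0, 0, 0, 0, 0, 0, 0, 0, 0, 0, 0, 0, 0, 0, 0])

```text
time_s: 14.15
tcp_pos: [551.6, -147.8, 95.1]
ee_rot: [0.034, -0.031, 0.706, -0.706]
ft_force: [0.6, 0.3, -0.3]
width: 15.0
```

```bash
python3 -c "
from h import *
back(43,1)"
```

```text
t 14.15 tcp [ 551.6 -147.8   95.1] w 15.0 F [ 0.6  0.3 -0.3]
err [-0.7  0.4 -1.2] [ 0.01  0.01 -0.01]
[0.0, 0.0, 0.0, 0.7, 1.2, -0.5, 0.0]
```

>>> jog_arm(deltas=[0, 0, 0, 0.5, 7, -0.4, 0, 0, 0, 0, 0, 7, 0, 0, 0, 0, 0, 0, 5, 0, 0, 0, 0, 0, 0, 0, 0, 0])

```text
time_s: 14.48
tcp_pos: [551.7, -147.8, 75.1]
ee_rot: [-0.034, 0.03, -0.706, 0.706]
ft_force: [-0.7, 0.2, -1.0]
width: 15.3
```

```bash
python3 -c "
from h import *
back(12,1)"
```

```text
t 14.48 tcp [ 551.7 -147.8   75.1] w 15.3 F [-0.7  0.2 -1. ]
err [ -0.8   0.4 -12.2] [-0.03 -0.01 -0.11]
[-0.001, 0.0, -0.002, 0.8, 12.2, -0.4, 0.0]
```

>>> jog_arm(deltas=[0, 0, -0.002, 0.5, 6, -0.4, 0, 0, 0, 0, 0, 5, 0, 0, 0, 0, 0, 0, 0, 0, 0])

```text
time_s: 14.73
tcp_pos: [550.9, -147.3, 62.5]
ee_rot: [-0.033, 0.031, -0.706, 0.706]
ft_force: [0.5, 0.1, -0.9]
width: 15.0
```

```bash
python3 -c "
from h import *
back(0,1)"
```

```text
t 14.73 tcp [ 550.9 -147.3   62.5] w 15.0 F [ 0.5  0.1 -0.9]
err [  0.   -0.1 -11.6] [-0.02 -0.01  0.05]
[0.0, 0.0, 0.001, 0.0, 11.6, 0.1, 0.0]
```

>>> jog_arm(deltas=[0, 0, 0, 0, 5, 0, 0, 0, 0, 0, 0, 3, 0, 0, 0, 0, 0, 0, 0, 0, 0])

```text
time_s: 14.98
tcp_pos: [550.9, -147.2, 53.4]
ee_rot: [-0.033, 0.031, -0.706, 0.706]
ft_force: [-0.6, 0.3, -0.8]
width: 15.2
```

```bash
python3 -c "
from h import *
back(0,1)"
```

```text
t 14.98 tcp [ 550.9 -147.2   53.4] w 15.2 F [-0.6  0.3 -0.8]
err [ 0.  -0.2 -2.5] [-0.01 -0.01  0.07]
[0.0, 0.0, 0.001, 0.0, 2.5, 0.2, 0.0]
```

>>> jog_arm(deltas=[0, 0, 0, 0, 2.2, 0, 0, 0, 0, 0, 0, 0, 0, 0, 0, 0, 0, 0, 0, 0, 0])

```text
time_s: 15.23
tcp_pos: [551.1, -147.3, 51.0]
ee_rot: [-0.033, 0.031, -0.706, 0.706]
ft_force: [0.1, 0.1, -0.3]
width: 15.4
```

```bash
python3 -c "
from h import *
back(0,1)
im=wrist('w17');a=im['pixels'][:,:,::-1]
cv2.imwrite('pics/w17.png',cv2.resize(a[40:260,240:400],None,fx=3.6,fy=2.7,interpolation=cv2.INTER_CUBIC))"
```

```text
t 15.23 tcp [ 551.1 -147.3   51. ] w 15.4 F [ 0.1  0.1 -0.3]
err [-0.2 -0.1 -0.1] [-0.01 -0.01  0.05]
[0.0, 0.0, 0.001, 0.2, 0.1, 0.1, 0.0]
```

View pics/w17.png

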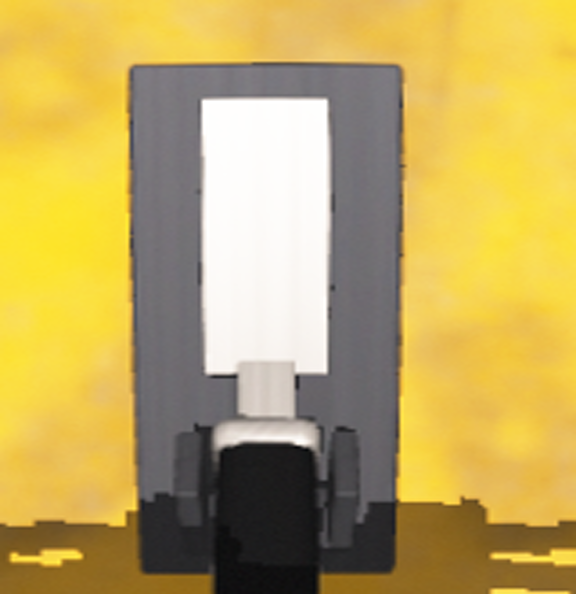

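>>> jog_arm(deltas=[0, 0, 0, 0, 0, 0, 0.3, 0, 0, 0, 0, 0, 0, 0.3, 0, 0, 0, 0, 0, 0, 0.5, 0, 0, 0, 0, 0, 0, 0.6, 0, 0, 0, 0, 0, 0, 0.7])

```text
time_s: 15.7
tcp_pos: [551.6, -147.5, 51.8]
ee_rot: [-0.034, 0.031, -0.706, 0.707]
ft_force: [-0.3, -0.3, -0.4]
width: 44.9
```

>>> jog_arm(deltas=[0, 0, 0, 0, 0, 0, 0.8, 0, 0, 0, 0, 0, 0, 0.9, 0, 0, 0, 0, 0, 0, 0.9])

```text
time_s: 15.95
tcp_pos: [551.7, -147.5, 51.9]
ee_rot: [-0.034, 0.031, -0.706, 0.707]
ft_force: [0.0, -0.2, 0.7]
width: 64.7
```

>>> jog_arm(deltas=[0, 0, 0, 0, -15, 0, 0.9, 0, 0, 0, 0, -25, 0, 0.9, 0, 0, 0, 0, -25, 0, 0.9, 0, 0, 0, 0, -25, 0, 0.9, 0, 0, 0, 10, -15, -5, 0.9])

```text
time_s: 16.37
tcp_pos: [539.0, -142.9, 156.9]
ee_rot: [0.031, -0.033, 0.707, -0.706]
ft_force: [-0.0, -0.3, 0.7]
width: 82.0
```

>>> jog_arm(deltas=[0, 0, 0, 20, -15, -10, 0.9, 0, 0, 0, 20, -15, -10, 0.9, 0, 0, 0, 0, 0, 0, 0.9])

```text
time_s: 16.62
tcp_pos: [496.6, -126.3, 191.4]
ee_rot: [0.033, -0.032, 0.707, -0.706]
ft_force: [1.2, -0.7, 0.5]
width: 81.9
```

```bash
python3 - <<'E'
from h import *
from bench import robot
cur();im=wrist('w18')
for n in ('scene','top'):
    g=robot.get_image(n);np.savez(n+'9.npz',**g)
    cv2.imwrite(f'pics/{n}9.png',g['pixels'][:,:,::-1])
t=load('top9');cv2.imwrite('pics/t9c.png',cv2.resize(t["pixels"][175:270,325:445,::-1],None,fx=6,fy=6,interpolation=cv2.INTER_CUBIC))
E
```

```text
t 16.62 tcp [ 496.6 -126.3  191.4] w 81.9 F [ 1.2 -0.7  0.5]
```

View pics/w18.png

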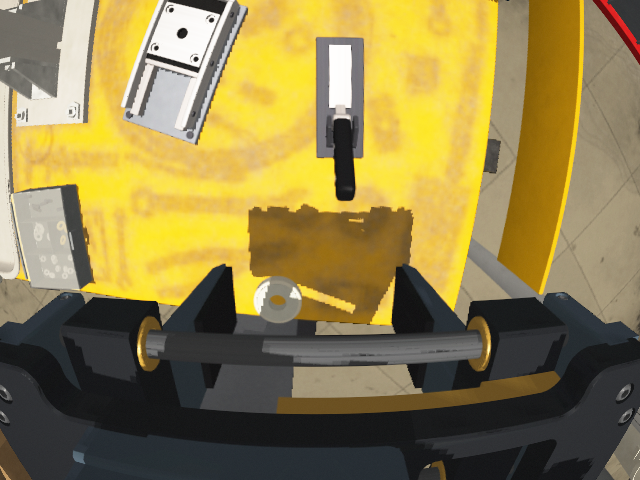

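View pics/scene9.png

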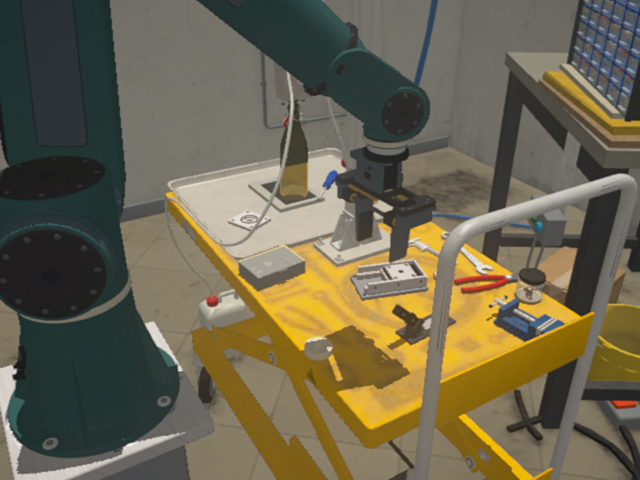

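View pics/t9c.png

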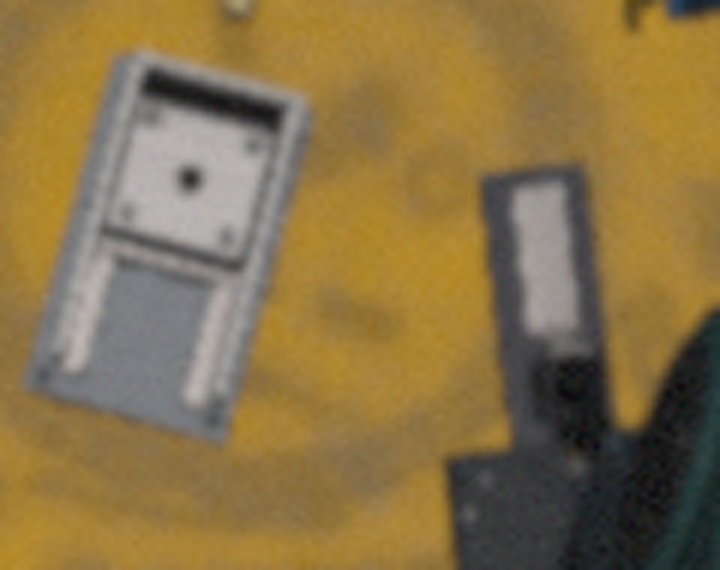

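The wrist view has the plate at (182,33) with counterbores up. The lifter is in its stand at (341,110). In the top view the blade lies at the same pixels as at the start, and the bystanders are where they were. Handing in.

```bash
python3 - <<'E'
from h import *
from bench import robot
t=load('top9');print(w2jig(onz(t,325+190/6,175+180/6,30)).round(1))
print(robot.hand_in())
E
```

```text
[38.8  0.2 30. ]
the job is handed in; nothing more can be done
None
```

The plate is turned over and lies on the rubber pad with the sealing ring underneath, and the lifter is back in its stand. The job was handed in about 16.7 s into the 59 s allowed; no verdict was reported.

- **Turning:** I slid the blade about 16 mm under the plate's free edge and swung it up over the step until it fell onto the pad. It landed with its centre at about jig x = 31.5 mm, so I nudged it on with the blade tip. Only the blade touched the plate, never the gripper.
- **Plate:** The last top view puts its centre at about jig (38.8, 0.2) mm. It looks flat, with the counterbores up and pad showing at both ends.
- **Lifter:** I released it within about 1 mm of where I had picked it up. In the top view its blade lies at the same pixels as at the start, seated in the fork.
- **Other things:** The tape, case and brass tee looked unmoved by eye; I did not measure them. Wrist force readings stayed at about 2 N or less.
- **What disagreed:** During the nudge the wrist camera placed the jig about 3 mm nearer the robot along x than my working estimate. I steered that push by relative distances in the picture. The plate's 38.8 mm is against my estimate, so it may be a few mm off.

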